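# Open a gauge stand's shutter and hang the probe in its bore

## Task

On the gauge stand, turn the dust-shutter lever to its middle mark (40 degrees from its closed stop), so that the window in the shutter lies over the bore. Then take the probe from its rest and lower it upright through the window and the bore, without its ever touching the stand or shutter, until its collar hangs about 1 cm above the shutter plate. Finish while still holding the probe there, still and centred in the bore to within 4 mm; leave the tin, pliers and screwdriver alone.

Things in the scene. Friction and masses are not known exactly. Their poses are not given: they have to be found in the camera images.
- gauge_stand: Fixed gauge stand: foot plate (10 mm) and aluminium deck on four pillars, each 100 (its x) x 114 mm (its y, +42 to -72 mm). Origin on the table under the bore axis, z up. Deck 14 mm thick, top at 120 mm. On it lies a swinging steel shutter with a lever, plate top at 126 mm, hub bolt to 136 mm. Three short black marks on the deck: lever closed, middle, far stop.
- bore (a point): centre of the bore's mouth, at the deck's top (120 mm above the table); z up along the bore, x and y as the stand's. Round through bore, 26 mm diameter, through the deck and a 20 mm deep black sensor ring under it; below the ring it is free down to the foot plate, 10 mm above the table
- shutter_pivot (a point): the lever's vertical hinge axis, at the height of the deck's top; 38 mm from the bore axis along the stand's -y
- shutter_lever (a joint): angle of shutter and lever (rad): 0 = closed stop, grows clockwise seen from above, 0.70 = middle mark (arm points straight along the stand's -y; the shutter's 34 mm window is then concentric with the bore), 1.40 = far stop. Stiff (about 1.5 N at the knob), stays where it is left. Starts near closed, bore covered.
- lever_knob (a point): middle of the lever's upright round black knob, 16 mm diameter, 43 mm tall, its top 172 mm and its foot 129 mm above the table (this point 151 mm), 48 mm from the hinge axis on the side away from the bore. Turns with the lever.
- probe_rod: the loose probe, about 0.08 kg, standing upright in its rest. Origin at the middle of its round grey grip (20 mm diameter, 60 mm long, -30 to +30 mm); z along the rod, up. Under the grip a steel collar (24 mm diameter, -30 to -38 mm), then a round-ended steel stem, 10 mm diameter, 70 mm long.
- probe_collar (a point): centre of the underside of the probe's collar, 38 mm below the middle of the grip
- probe_tip (a point): the very tip of the probe's stem, 70 mm below the collar's underside, 108 mm below the middle of the grip
- rest_top (a point): centre of the mouth of the probe's rest: a fixed upright aluminium block 36 x 36 mm, top 100 mm above the table, on a 60 x 60 mm foot, with a 14 x 14 mm hole, 90 mm deep. The stem stands in the hole, the collar lies on the top. To the left stands a large frame jig, frame to 240 mm, its tall post and crank (near x 0.32 to 0.65 m, y 0.11 m) to 600 mm: swing past it with the arm drawn in.
- grease_tin: bystander: a flat round tin, 66 mm across, 36 mm high; origin at its underside
- pliers_green: bystander: pliers lying flat, 168 x 56 x 14 mm; origin at its underside
- screwdriver_b: bystander: a small screwdriver lying flat, 160 x 26 x 24 mm; origin at its underside

How it is judged:
By the outcome, as a careful person would: the job done as asked, in the order asked, and still so for the second after the job is handed in, while the arm keeps its last pose, push and grip.
It also fails if it takes over 53 s, if anything falls off the work surface, if the arm or the gripper's body presses on something with over 40 N, if the wrist force passes 120 N, or if a joint passes its speed limit or range.

## Robot

A 6-joint arm with a two-finger parallel gripper is mounted at the origin on a cart in front of the work surface, level with it; the furniture and walls round the work are solid. World frame = base frame: x ahead of the robot, y to its left, z up, the work surface at z = 0. Lengths are in mm, angles in rad, forces in N, time in s.
With the tool pointing down it reaches from about 350 to 775 mm from the base axis. Payload 7.3 kg.
Tool frame: the origin (TCP) lies at the very end of the fingers, on their centre line; the grasp point (between the pads) lies 19 mm behind it; x points along the fingers, z is the direction in which the jaws open and shut, and the axes are right-handed (so a half turn about x gives the same grasp; the last joint's range is limited). The gripper opens to 92 mm and grips with 3 to 60 N. Pads are 19 mm wide; open, the fingers measure 130 mm over their backs; the gripper's body (75 mm by 190 mm) begins 47 mm behind the grasp point.
Start: joints at [1.201, 0.342, 1.524, -0, 1.275, -0.146], TCP at [116.5, 511.93, 226.741] pointing down, gripper open.
Joint ranges: [-2.53, 2.53], [-0.77, 2.02], [0.04, 2.7], [-1, 4.14], [0.28, 2.66], [-3.11, 3.11]. Speed limits (rad/s): [2.57, 2.57, 3.14, 3.14, 3.14, 3.14].

## Interface

Orientations are given as [roll, pitch, yaw] about the fixed x, y, z axes, in that order (R = Rz(yaw) Ry(pitch) Rx(roll)).
In Python, from plant import * gives the robot as it stands.
- The arm moves only by the shell command python3 -m creep 'ROWS'. ROWS is JSON, a list of rows, each an object of numbers: "tx", "ty", "tz": the shift along the tool's x, y, z in cm; "wx", "wy", "wz": the turn, a rotation vector about the tool's x, y, z in rad; "gripper": the closure, from -1 (fully open) to 1 (shut). A call has 1 to 8 rows; each row is the pose to reach, as a shift and turn from the pose commanded when the call began, along the tool's axes at that moment; what a row does not reach only later rows make up. A row lasts 1/12 s, in which the tool goes at most 41.7 mm and 7.16 degrees, less where a joint would pass 70% of its speed; a pose out of reach is approached as far as the arm can. A call with a gripper value outside its range is refused whole. The fingers move at their own pace and stop on an object; the grip force is fixed at half the most. Time passes only in rows, so rows that repeat a pose let the fingers close. It gives the time, the measured TCP pose, the force and the opening at its end, in the units of the state.
- get_obs(): the state, without advancing time (a new reading comes with each control period).
- capture(name): name is "scene" or "top"; returns a dict with "frame" (400x640x3 uint8, red, green, blue), "z_map" (400x640 float32, mm along the optical axis (not along the pixel's ray), 0 where there is no reading), "vertical_fov" (degrees; the focal length in pixels is half the picture's height over the tangent of half this angle, whatever the lens; pixels are square), "cx", "cy" (the principal point, pixels), "k1" (the pictures are not rectified: a ray, as slopes to the right and down, at radius r is drawn at 1 + k1 r^2 times it, then the intrinsics apply), "xyz" and "rotation" of the camera in the world. Camera axes: x right, y down, z forward; pixel columns grow to the right and rows downward; lengths in mm; the calibration is good to about 2 mm. A picture is of the moment at which its call begins.
- close_job(): hands the job in, once; it reports no verdict.
The state is a dict: "time": time; "joint_positions": joint angles; "dq": joint speeds; "tau": joint torques, N m; "tool_pos": TCP position; "tcp_rot": TCP orientation; "contact_force": force on the tool from outside, world axes, zero at the start; "moment": the same for the moment, N m; "grip_width": finger opening in mm.
Only numpy, scipy, OpenCV 4.12 (cv2) and the standard library are available. Lean on these libraries where they do the work, as an engineer would, in place of code of your own. Each camera call takes 0.05 s, during which the arm holds its last target.

## Working session

There is one attempt and no reset: what is moved stays moved. The work goes in short steps, Python scripts to look and compute and a shell command to move; the robot and the scene stay as the last step left them, time stands still between calls to the robot, and variables do not carry over. Pictures are saved under pics/ and viewed, and the job is handed in when it is done.

```bash
ls; mkdir -p pics; python3 - <<'E'
from plant import *
import cv2,numpy as np
print(get_obs())
for n in("scene","top"):
    c=capture(n); cv2.imwrite(f"pics/{n}0.png",c["frame"][:,:,::-1]); np.savez(f"pics/{n}0.npz",**c)
    print({k:v for k,v in c.items() if k not in("frame","z_map")})
E
```

```text
pics
{'time': 0.0, 'joint_positions': array([ 1.20098885e+00,  3.42718652e-01,  1.52499421e+00, -1.97494422e-06,
        1.27538050e+00, -1.45973348e-01]), 'dq': array([-0.00014979,  0.00108848,  0.00015779, -0.00156697, -0.00035221,
        0.00091416]), 'tau': array([-1.29285399e-04, -4.31224573e+01, -2.44227809e+01,  7.17479177e-02,
        5.58750762e-02, -1.09180442e-04]), 'tool_pos': array([116.35641176, 511.54228904, 226.05502809]), 'tcp_rot': array([ 2.99687773,  1.56929562, -1.9393448 ]), 'contact_force': array([ 0.01906183,  0.60618674, -0.04855391]), 'moment': array([0.01982937, 0.05788821, 0.04809392]), 'grip_width': 91.96594257805936}
{'vertical_fov': 44.337653093370584, 'cx': 319.95866767688796, 'cy': 196.16252070836356, 'k1': -0.11343064453144558, 'xyz': array([-19.05679974,  87.07320419, 541.69012151]), 'rotation': array([-2.09218129,  0.02229582, -2.311489  ])}
{'vertical_fov': 48.34998303252706, 'cx': 314.82152230241707, 'cy': 198.39726434876096, 'k1': -0.0013030312306100435, 'xyz': array([ 387.41509187, -415.13756859,  961.55544151]), 'rotation': array([-2.97613583,  0.02747132, -1.58550948])}
```

View pics/scene0.png

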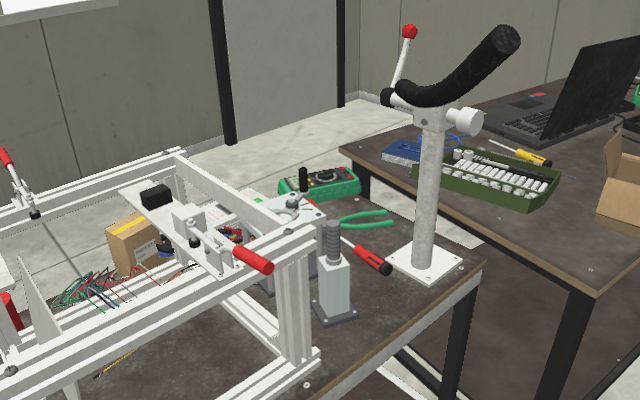

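View pics/top0.png

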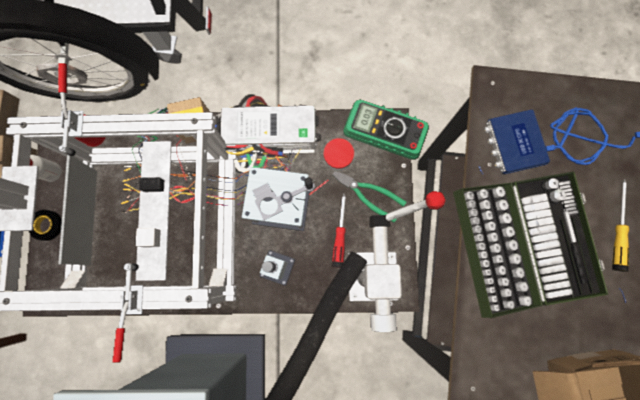

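The top view shows the stand at about (275,198) with its knob at (308,184), the rest with probe at (272,263), the tin (338,153), the pliers (365,190) and the screwdriver (340,235). I'll zoom in and measure.

```bash
cat > h.py <<'E'
import numpy as np,cv2
from scipy.spatial.transform import Rotation as R
def load(f): return dict(np.load(f))
def cam(c):
    f=200/np.tan(np.radians(float(c["vertical_fov"]))/2); return f,R.from_euler("xyz",c["rotation"]).as_matrix(),np.array(c["xyz"])
def ray(c,u,v):
    f,M,o=cam(c); d=np.array([(u-c["cx"])/f,(v-c["cy"])/f]); s=d.copy()
    for _ in range(20): s=d/(1+c["k1"]*(s@s))
    r=M@np.array([s[0],s[1],1.]); return o,r
def onplane(c,u,v,z):
    o,r=ray(c,u,v); return o+r*(z-o[2])/r[2]
def proj(c,p):
    f,M,o=cam(c); q=M.T@(np.array(p,float)-o); s=q[:2]/q[2]; s=s*(1+c["k1"]*(s@s)); return np.array([s[0]*f+c["cx"],s[1]*f+c["cy"]])
def atz(c,u,v):
    o,r=ray(c,u,v); return o+r*float(c["z_map"][int(round(v)),int(round(u))])
def tri(c1,p1,c2,p2):
    o1,a=ray(c1,*p1);o2,b=ray(c2,*p2)
    t=np.linalg.lstsq(np.c_[a,-b],o2-o1,rcond=None)[0]
    x=o1+a*t[0];y=o2+b*t[1]; return (x+y)/2,np.linalg.norm(x-y)
E
python3 - <<'E'
from h import *
t=load("pics/top0.npz");s=load("pics/scene0.npz")
def crop(c,x0,y0,x1,y1,k,n): cv2.imwrite(n,cv2.resize(c["frame"][y0:y1,x0:x1,::-1],None,fx=k,fy=k,interpolation=cv2.INTER_CUBIC))
crop(t,230,155,330,295,4,"pics/t0z.png"); crop(s,230,160,390,330,4 if 0 else 3.5,"pics/s0z.png")
for n,u,v in [("bore",275,198),("hub",290,190),("knob",308,184),("probe",272,263),("deck",250,215),("tin",338,153),("resttop",262,275)]: print(n,atz(t,u,v).round(1))
for n,u,v in [("probe",333,225),("knob",304,170),("post",430,200)]: print("s",n,atz(s,u,v).round(1))
E
```

```text
bore [ 529.6 -318.2  125.5]
hub [ 546.1 -346.4  117.7]
knob [ 547.  -383.3  168.4]
probe [ 406.3 -316.   153. ]
deck [ 498.8 -269.3  118.1]
tin [ 640.6 -443.1   33.4]
resttop [ 384.8 -277.5   11.2]
s probe [ 395.3 -305.   167.6]
s knob [ 546.9 -383.   170.8]
s post [ 360.9 -484.2  148.4]
```

View pics/t0z.png

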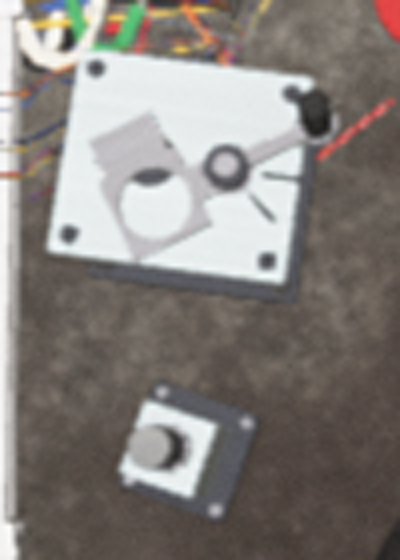

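View pics/s0z.png

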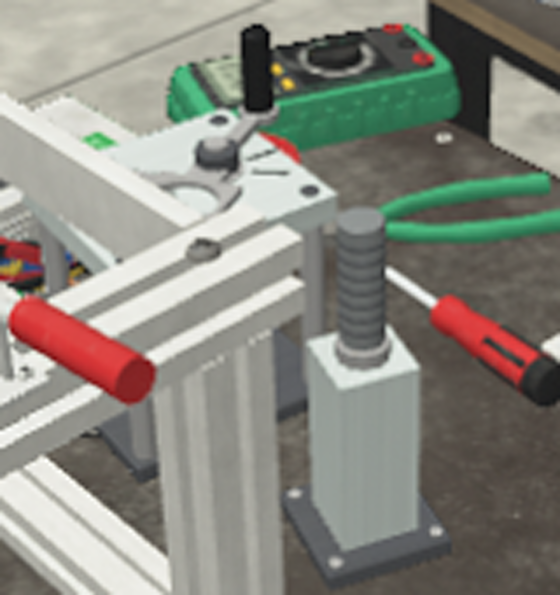

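The top view has the deck (zoom corners about (80,50) to (285,285)), hub at zoom (226,167), knob top at (315,100), marks at (280,177) and (262,207), and probe top at (155,447). The scene view shows the same things, with the probe standing upright at zoom (361,215). Next I'll map the obstacles and measure the stand.

```bash
python3 - <<'E'
from h import *
t=load("pics/top0.npz");s=load("pics/scene0.npz")
def cloud(c):
    f,M,o=cam(c); v,u=np.mgrid[0:400,0:640]
    d=np.stack([(u-c["cx"])/f,(v-c["cy"])/f],-1); r=d.copy()
    for _ in range(15): r=d/(1+c["k1"]*(r**2).sum(-1,keepdims=True))
    z=c["z_map"][...,None]; P=np.concatenate([r,np.ones_like(z)],-1)*z
    return (P@M.T+o), z[...,0]>0
P=[]
for c in(t,s):
    p,m=cloud(c); P.append(p[m]); print(m.mean())
P=np.concatenate(P); np.save("pics/P.npy",P)
# max height grid 50mm: x -100..800, y 600..-700
xs=np.arange(-200,850,50); ys=np.arange(650,-750,-50)
print("y\\x",*[f"{x:4d}" for x in xs])
for y in ys:
    row=[]
    for x in xs:
        q=P[(abs(P[:,0]-x)<25)&(abs(P[:,1]-y)<25)]
        row.append(f"{int(np.percentile(q[:,2],99)):4d}" if len(q)>3 else "   .")
    print(f"{y:4d}",*row)
E
```

```text
0.99622265625
0.99387109375
y\x -200 -150 -100  -50    0   50  100  150  200  250  300  350  400  450  500  550  600  650  700  750  800
 650    .    .    . -791 -790 -791 -791 -792 -792 -791    .    .    .    .    .    .    .    .    .    .    .
 600    .    .    . -792 -791 -792 -790 -792 -791 -791    .    .    .    .    .    .    .    .    .    .    .
 550    .    .    . -793 -792 -791 -790 -792 -791 -791    .    .    .    .    .    .    .    .    .    .    .
 500    .    .    . -792 -792 -790 -792 -792 -791 -790    .    .    .    .    .    .    .    .    .    .    .
 450    .    .    . -794 -792 -792 -789 -792 -789 -794    .    .    .    .    .    .    .    .    .    .    .
 400    .    .    . -791 -788 -789 -793 -792 -788 -795    .    .    .    .    .    .    .    .    .    .    .
 350    .    .    .    . -792 -789 -792 -791 -791 -794    .    .    .    .    .    .    .    .    .    .    .
 300    .    .    .    . -793 -790 -792 -790 -790 -791    .    .    .    .    .    .    .    .    .    .    .
 250    .    .    .    .    . -792 -792 -791 -791 -792    3    2    3    2   20    
[... 1416 characters left out ...]
    3    3  172   38   62   63   63    .
-450    .    . -795 -792 -790 -790 -790 -792 -789 -790    2  346  342   24   19   12   38   39   36   34    .
-500    .    . -797 -791 -791 -791 -791 -791 -791 -794  309  316  316  322  318   13   12   34   40   40    .
-550    .    . -793 -790 -792 -792 -790 -793 -791 -791    2   10   10  392  393   13    3   39   50   39    .
-600    .    . -795 -790 -791 -791 -791 -791    . -801    2    3    3    3    2   13    3   40   47   34    .
-650    .    . -790 -791 -791 -789    1    1    2    2    .    .    .    .    .    .    .   36   36    .    .
-700    .    . -793 -790 -792 -789    1    1    2    2   72   75   75   76   75   75    1    .    .    .    .
```

```bash
python3 - <<'E'
from h import *
t=load("pics/top0.npz");s=load("pics/scene0.npz")
# deck mask in the top view
im=t["frame"]; g=cv2.cvtColor(im,cv2.COLOR_RGB2HSV)
m=((g[...,2]>190)&(g[...,1]<40)).astype(np.uint8)
sub=np.zeros_like(m); sub[160:232,238:316]=m[160:232,238:316]
sub=cv2.morphologyEx(sub,cv2.MORPH_CLOSE,np.ones((3,3)))
cs=sorted(cv2.findContours(sub,cv2.RETR_EXTERNAL,cv2.CHAIN_APPROX_NONE)[0],key=cv2.contourArea)[-1:]
hull=cv2.convexHull(cs[0])[:,0].astype(float)
w=np.array([onplane(t,u,v,120)[:2] for u,v in hull]).astype(np.float32)
print("deck rect",cv2.minAreaRect(w), cv2.boxPoints(cv2.minAreaRect(w)).round(1).tolist())
# bolts on deck
for b in [(96,68),(290,94),(69,234),(267,261)]: print("bolt",onplane(t,230+(b[0]+.5)/4-.5,155+(b[1]+.5)/4-.5,120).round(1))
Z=lambda a:(230+(a[0]+.5)/4-.5,155+(a[1]+.5)/4-.5)
S=lambda a:(230+(a[0]+.5)/3.5-.5,160+(a[1]+.5)/3.5-.5)
for n,a,b in [("hubtop",(227,164),(218,143)),("knobtop",(316,93),(256,31)),("probetop",(154,446),(361,216))]:
    print(n,tri(t,Z(a),s,S(b)))
print("hub@136",onplane(t,*Z((227,164)),136),"knob@172",onplane(t,*Z((316,93)),172),"probe@168",onplane(t,*Z((154,446)),168))
for a in [(280,177),(262,207)]: print("mark",onplane(t,*Z(a),120))
E
```

```text
deck rect ((544.2108154296875, -306.1344299316406), (138.67022705078125, 114.0716552734375), 81.128173828125) [[477.20001220703125, -365.79998779296875], [589.9000244140625, -383.3999938964844], [611.2999877929688, -246.39999389648438], [498.6000061035156, -228.8000030517578]]
bolt [ 583.3 -275.9  120. ]
bolt [ 568.5 -370.1  120. ]
bolt [ 502.3 -263.6  120. ]
bolt [ 487.6 -358.4  120. ]
hubtop (array([ 531.76333548, -341.22015224,  135.1901475 ]), np.float64(0.976358295435034))
knobtop (array([ 556.63533687, -386.00332515,  169.45572044]), np.float64(3.940847862703817))
probetop (array([ 400.92526315, -310.6863574 ,  168.40106916]), np.float64(0.9977249102430822))
hub@136 [ 531.9714359  -340.94051753  136.        ] knob@172 [ 557.5261269  -384.70919185  172.        ] probe@168 [ 400.56723012 -310.97788033  168.        ]
mark [ 527.9529044  -364.92959114  120.        ]
mark [ 513.58024486 -356.18186416  120.        ]
```

```bash
python3 - <<'E'
from h import *
P=np.load("pics/P.npy")
q=P[(P[:,2]>250)&(P[:,1]<-220)&(P[:,0]<600)&(P[:,0]>100)&(P[:,1]>-620)]
for x in range(140,520,25):
    a=q[abs(q[:,0]-x)<12.5]
    if len(a)>3: print(x,len(a),"y",np.percentile(a[:,1],[1,99]).round(),"z",np.percentile(a[:,2],[1,99]).round())
q=P[(P[:,2]>60)&(P[:,1]<-150)&(P[:,1]>-250)&(P[:,0]<700)]
for x in range(300,700,50):
    a=q[abs(q[:,0]-x)<25]
    b=a[a[:,2]>200]
    if len(b): print("beam",x,np.percentile(b[:,1],1).round(),np.percentile(b[:,2],99).round())
from scipy.spatial.transform import Rotation as R
print(R.from_euler("xyz",[2.99687773,1.56929562,-1.9393448]).as_matrix().round(3))
q=P[(P[:,2]>290)&(P[:,1]>-240)&(P[:,0]<750)&(P[:,0]>100)&(P[:,1]<300)]
print(len(q),q[::max(1,len(q)//12)].round())
E
```

```text
190 1011 y [-334. -309.] z [423. 460.]
215 667 y [-348. -314.] z [400. 451.]
240 809 y [-375. -331.] z [379. 428.]
265 1063 y [-389. -348.] z [361. 410.]
290 880 y [-405. -364.] z [345. 388.]
315 1825 y [-512. -380.] z [276. 370.]
340 1432 y [-514. -394.] z [270. 357.]
365 1808 y [-518. -410.] z [252. 348.]
390 1421 y [-518. -426.] z [256. 343.]
415 531 y [-504. -442.] z [284. 340.]
440 371 y [-504. -484.] z [283. 303.]
465 1262 y [-565. -480.] z [279. 393.]
490 343 y [-566. -526.] z [326. 395.]
beam 350 -220.0 235.0
beam 400 -206.0 234.0
beam 450 -206.0 234.0
beam 500 -206.0 233.0
beam 550 -206.0 234.0
beam 600 -205.0 234.0
beam 650 -220.0 235.0
[[-0.001 -0.975  0.222]
 [-0.001  0.222  0.975]
 [-1.     0.    -0.001]]
157 [[538.  84. 306.]
 [536.  83. 300.]
 [532.  84. 305.]
 [529.  84. 305.]
 [530.  85. 294.]
 [526.  84. 298.]
 [523.  86. 295.]
 [516.  86. 299.]
 [514.  84. 291.]
 [511.  84. 292.]
 [505.  84. 300.]
 [502.  84. 297.]
 [500.  83. 292.]]
```

```bash
python3 -m creep '[{"tx":-4},{"tx":-8},{"tx":-12},{"tx":-16},{"tx":-20},{"tx":-20,"tz":-4},{"tx":-20,"tz":-8},{"tx":-20,"tz":-10}]'; python3 -c "
from plant import *
print(get_obs()['joint_positions'].round(4),get_obs()['tool_pos'])"
```

```text
[ 1.201   0.3426  1.5249  0.      1.2754 -0.146 ] [116.34826913 511.58400071 226.14086905]validation failed for argument at $[0]...
```

```bash
python3 -m creep '[{"tx":-4,"ty":0,"tz":0,"wx":0,"wy":0,"wz":0,"gripper":-1},{"tx":-8,"ty":0,"tz":0,"wx":0,"wy":0,"wz":0,"gripper":-1},{"tx":-12,"ty":0,"tz":0,"wx":0,"wy":0,"wz":0,"gripper":-1},{"tx":-16,"ty":0,"tz":0,"wx":0,"wy":0,"wz":0,"gripper":-1},{"tx":-20,"ty":0,"tz":0,"wx":0,"wy":0,"wz":0,"gripper":-1},{"tx":-20,"ty":0,"tz":-4,"wx":0,"wy":0,"wz":0,"gripper":-1},{"tx":-20,"ty":0,"tz":-8,"wx":0,"wy":0,"wz":0,"gripper":-1},{"tx":-20,"ty":0,"tz":-10,"wx":0,"wy":0,"wz":0,"gripper":-1}]'; python3 -c "
from plant import *
print(get_obs()['joint_positions'].round(4),get_obs()['tool_pos'])"
```

```text
time: 0.77
tool_pos: [93.6, 412.1, 427.4]
tcp_rot: [-0.521, 1.57, 0.826]
contact_force: [0.7, 0.2, 0.7]
grip_width: 91.8
[ 1.1658e+00  6.5900e-02  1.3372e+00 -2.0000e-04  1.7378e+00 -1.8140e-01] [ 93.58742409 412.05344647 427.42434104]
```

```bash
python3 -m creep '[{"tx":0,"ty":0,"tz":-4,"wx":0,"wy":0,"wz":0,"gripper":-1},{"tx":0,"ty":0,"tz":-8,"wx":0,"wy":0,"wz":0,"gripper":-1},{"tx":0,"ty":0,"tz":-12,"wx":0,"wy":0,"wz":0,"gripper":-1},{"tx":0,"ty":0,"tz":-16,"wx":0,"wy":0,"wz":0,"gripper":-1},{"tx":0,"ty":0,"tz":-20,"wx":0,"wy":0,"wz":0,"gripper":-1},{"tx":0,"ty":0,"tz":-23.2,"wx":0,"wy":0,"wz":0,"gripper":-1},{"tx":0,"ty":0,"tz":-23.2,"wx":0,"wy":0,"wz":0,"gripper":-1}]'; python3 -c "
from plant import *
print(get_obs()['joint_positions'].round(4),get_obs()['tool_pos'])
print(capture('scene')['xyz'])"
```

```text
time: 1.35
tool_pos: [41.1, 184.3, 427.2]
tcp_rot: [-0.599, 1.567, 0.747]
contact_force: [-0.2, 0.2, 1.2]
grip_width: 92.0
[ 9.3620e-01 -4.1900e-01  1.7103e+00 -7.0000e-04  1.8469e+00 -4.1000e-01] [ 41.08993369 184.331885   427.24866756]
[-19.05679974  87.07320419 541.69012151]
```

```bash
python3 -m creep '[{"tx":0,"ty":-2.37,"tz":-0.15,"wx":0.12,"wy":0,"wz":0,"gripper":-1},{"tx":0,"ty":-4.7,"tz":-0.6,"wx":0.24,"wy":0,"wz":0,"gripper":-1},{"tx":0,"ty":-6.96,"tz":-1.3,"wx":0.36,"wy":0,"wz":0,"gripper":-1},{"tx":0,"ty":-9.1,"tz":-2.3,"wx":0.48,"wy":0,"wz":0,"gripper":-1},{"tx":0,"ty":-11.1,"tz":-3.6,"wx":0.6,"wy":0,"wz":0,"gripper":-1},{"tx":0,"ty":-12.95,"tz":-5.1,"wx":0.72,"wy":0,"wz":0,"gripper":-1},{"tx":0,"ty":-14.6,"tz":-6.8,"wx":0.84,"wy":0,"wz":0,"gripper":-1},{"tx":0,"ty":-16,"tz":-8.7,"wx":0.96,"wy":0,"wz":0,"gripper":-1}]'; python3 -c "
from plant import *
print(get_obs()['joint_positions'].round(4),get_obs()['tool_pos'])"
```

```text
time: 2.07
tool_pos: [180.9, 67.0, 426.3]
tcp_rot: [2.435, 1.57, 2.816]
contact_force: [0.4, 0.8, -0.3]
grip_width: 91.8
[-5.3300e-02 -4.0770e-01  1.7075e+00  3.0000e-04  1.8430e+00 -4.3460e-01] [180.91725485  66.96921243 426.34194661]
```

```bash
cat > snap.py <<'E'
import sys
from plant import *
import cv2,numpy as np
k=sys.argv[1]
for n in("scene","top"):
    c=capture(n); cv2.imwrite(f"pics/{n}{k}.png",c["frame"][:,:,::-1]); np.savez(f"pics/{n}{k}.npz",**c)
o=get_obs();print({a:np.round(o[a],3).tolist() for a in("time","joint_positions","tool_pos","tcp_rot","contact_force","grip_width")})
E
python3 snap.py 1; cd pics; python3 -c "
import cv2,numpy as np
cv2.imwrite('b1.png',np.hstack([cv2.resize(cv2.imread('scene1.png'),(400,250)),cv2.resize(cv2.imread('top1.png'),(400,250))]))"
```

```text
{'time': 2.167, 'joint_positions': [-0.06, -0.407, 1.708, -0.001, 1.843, -0.435], 'tool_pos': [181.543, 65.391, 426.141], 'tcp_rot': [3.017, 1.569, -2.892], 'contact_force': [-0.95, 0.147, -0.447], 'grip_width': 91.737}
```

View pics/b1.png

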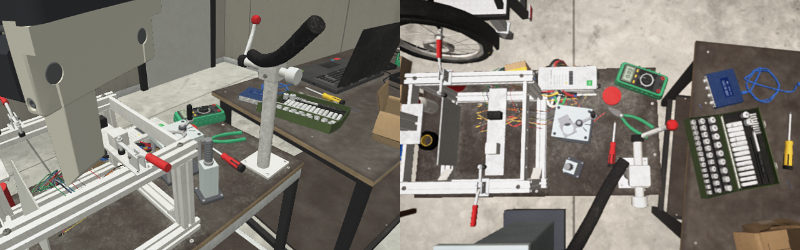

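View pics/top1.png

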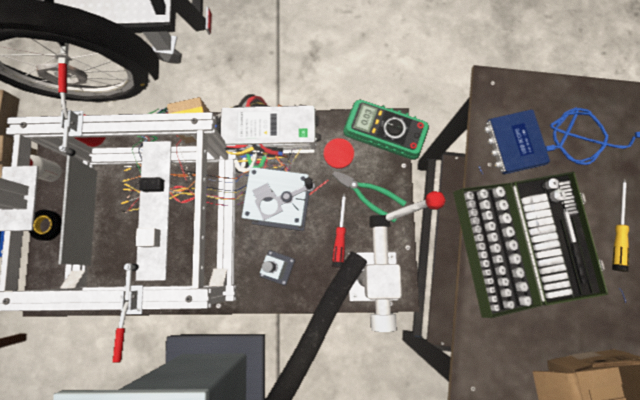

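```bash
python3 - <<'E'
from h import *
s0=load("pics/scene0.npz");s=load("pics/scene1.npz")
print("cap",atz(s0,510,38),atz(s0,500,45), atz(s0,480,60))
d=np.abs(s0["z_map"]-s["z_map"])>15
v,u=np.nonzero(d&(s["z_map"]>0)); i=np.random.default_rng(0).choice(len(u),1500)
p=np.array([atz(s,u[k],v[k]) for k in i])
q1=-.057; e=np.array([np.cos(q1),np.sin(q1)]); n=np.array([-e[1],e[0]])
r=p[:,:2]@e; l=p[:,:2]@n
for z in range(360,800,30):
    m=abs(p[:,2]-z)<15
    if m.sum()>5: print(z,m.sum(),"r",np.percentile(r[m],[1,99]).round(),"lat",np.percentile(l[m],[1,99]).round())
E
```

```text
cap [ 187.39302052 -324.33580356  450.63238396] [ 190.82122974 -314.26799749  445.38764999] [ 214.14567953 -324.03528728  425.97904533]
420 8 r [120. 130.] lat [50. 65.]
450 125 r [114. 128.] lat [40. 65.]
480 125 r [ 83. 126.] lat [12. 73.]
510 660 r [ 77. 112.] lat [ 9. 80.]
540 111 r [77. 93.] lat [30. 74.]
```

```bash
cat > plan.py <<'E'
# prints shifts (cm) in tool axes from measured pose to world targets (mm) with tool down & given jaw angle
import sys,numpy as np
from plant import *
from scipy.spatial.transform import Rotation as R
def tool(j): # x down, z jaw dir
    x=np.array([0,0,-1.]);z=np.array([np.cos(j),np.sin(j),0]);return np.c_[x,np.cross(z,x),z]
def go(targets,o=None):
    o=o or get_obs(); M=R.from_euler("xyz",o["tcp_rot"]).as_matrix(); p=np.array(o["tool_pos"])
    print("jaw now",np.arctan2(M[1,2],M[0,2]).round(4),"down",M[:,0].round(4),"pos",p.round(1))
    for t in targets:
        d=M.T@(np.array(t[:3])-p)/10; w=R.from_matrix(M.T@tool(t[3])).as_rotvec() if len(t)>3 else np.zeros(3)
        print(t,"t",d.round(2),"w",w.round(3))
E
python3 - <<'E'
from plan import *
t=[]
for k in range(1,9):
    a=.34-.96*k/8; t.append((193*np.cos(a),193*np.sin(a),427,.375-.195*k/8))
go(np.round(t,3).tolist())
E
```

```text
jaw now 0.3743 down [-2.1e-03 -5.0e-04 -1.0e+00] pos [181.5  65.4 426.1]
[188.348, 42.118, 427.0, 0.351] t [-0.09 -2.41 -0.22] w [ 0.023 -0.002 -0.   ]
[192.036, 19.268, 427.0, 0.326] t [-0.09 -4.68 -0.71] w [ 0.048 -0.002 -0.   ]
[192.961, -3.86, 427.0, 0.302] t [-0.08 -6.86 -1.47] w [ 0.072 -0.002 -0.   ]
[191.112, -26.932, 427.0, 0.277] t [-0.08 -8.94 -2.48] w [ 0.097 -0.002 -0.   ]
[186.513, -49.617, 427.0, 0.253] t [ -0.08 -10.89  -3.74] w [ 0.121 -0.002 -0.   ]
[179.232, -71.588, 427.0, 0.229] t [ -0.08 -12.67  -5.22] w [ 0.145 -0.002 -0.   ]
[169.373, -92.529, 427.0, 0.204] t [ -0.07 -14.25  -6.91] w [ 0.17  -0.002 -0.   ]
[157.079, -112.14, 427.0, 0.18] t [ -0.07 -15.63  -8.77] w [ 0.194 -0.002 -0.   ]
```

```bash
python3 -m creep '[{"tx":0,"ty":-2.4,"tz":-0.2,"wx":0.023,"wy":0,"wz":0,"gripper":-1},{"tx":0,"ty":-4.7,"tz":-0.7,"wx":0.048,"wy":0,"wz":0,"gripper":-1},{"tx":0,"ty":-6.9,"tz":-1.5,"wx":0.072,"wy":0,"wz":0,"gripper":-1},{"tx":0,"ty":-8.9,"tz":-2.5,"wx":0.097,"wy":0,"wz":0,"gripper":-1},{"tx":0,"ty":-10.9,"tz":-3.7,"wx":0.121,"wy":0,"wz":0,"gripper":-1},{"tx":0,"ty":-12.7,"tz":-5.2,"wx":0.145,"wy":0,"wz":0,"gripper":-1},{"tx":0,"ty":-14.25,"tz":-6.9,"wx":0.17,"wy":0,"wz":0,"gripper":-1},{"tx":0,"ty":-15.6,"tz":-8.8,"wx":0.194,"wy":0,"wz":0,"gripper":-1}]'; python3 - <<'E'
from plan import *
t=[]
for k in range(1,9):
    a=-.61; r=193+39*k; t.append((r*np.cos(a),r*np.sin(a),427,.18))
go(np.round(t,3).tolist())
E
```

```text
time: 2.83
tool_pos: [157.2, -110.6, 426.5]
tcp_rot: [1.29, 1.57, 1.486]
contact_force: [0.9, 0.6, 1.3]
grip_width: 91.8
jaw now 0.1957 down [ 1.0e-04  1.1e-03 -1.0e+00] pos [ 157.2 -110.6  426.5]
[190.158, -132.905, 427.0, 0.18] t [-0.06 -2.83  2.79] w [ 0.016  0.    -0.001]
[222.125, -155.247, 427.0, 0.18] t [-0.06 -5.64  5.5 ] w [ 0.016  0.    -0.001]
[254.091, -177.589, 427.0, 0.18] t [-0.06 -8.45  8.2 ] w [ 0.016  0.    -0.001]
[286.057, -199.931, 427.0, 0.18] t [ -0.06 -11.27  10.9 ] w [ 0.016  0.    -0.001]
[318.023, -222.273, 427.0, 0.18] t [ -0.06 -14.08  13.6 ] w [ 0.016  0.    -0.001]
[349.99, -244.614, 427.0, 0.18] t [ -0.07 -16.89  16.3 ] w [ 0.016  0.    -0.001]
[381.956, -266.956, 427.0, 0.18] t [ -0.07 -19.71  19.  ] w [ 0.016  0.    -0.001]
[413.922, -289.298, 427.0, 0.18] t [ -0.07 -22.52  21.7 ] w [ 0.016  0.    -0.001]
```

```bash
python3 - <<'E'
from plan import *
t=[]
for k in (4,8):
    t.append((157+33*k,-111-10*k,427,.18))
go(t)
E
```

```text
jaw now 0.1957 down [ 1.0e-04  1.1e-03 -1.0e+00] pos [ 157.2 -110.6  426.5]
(289, -151, 427, 0.18) t [-0.06 -6.52 12.14] w [ 0.016  0.    -0.001]
(421, -191, 427, 0.18) t [ -0.06 -13.01  24.31] w [ 0.016  0.    -0.001]
```

```bash
python3 -m creep '[{"tx":0,"ty":-1.6,"tz":3,"wx":0.016,"wy":0,"wz":0,"gripper":-1},{"tx":0,"ty":-3.2,"tz":6,"wx":0.016,"wy":0,"wz":0,"gripper":-1},{"tx":0,"ty":-4.9,"tz":9.1,"wx":0.016,"wy":0,"wz":0,"gripper":-1},{"tx":0,"ty":-6.5,"tz":12.1,"wx":0.016,"wy":0,"wz":0,"gripper":-1},{"tx":0,"ty":-8.1,"tz":15.2,"wx":0.016,"wy":0,"wz":0,"gripper":-1},{"tx":0,"ty":-9.7,"tz":18.2,"wx":0.016,"wy":0,"wz":0,"gripper":-1},{"tx":0,"ty":-11.4,"tz":21.2,"wx":0.016,"wy":0,"wz":0,"gripper":-1},{"tx":0,"ty":-13,"tz":24.3,"wx":0.016,"wy":0,"wz":0,"gripper":-1}]'; python3 snap.py 2
```

```text
time: 3.5
tool_pos: [423.4, -189.6, 425.6]
tcp_rot: [2.142, 1.569, 2.323]
contact_force: [-0.6, -0.7, 0.7]
grip_width: 91.7
{'time': 3.6, 'joint_positions': [-0.586, 0.157, 1.244, 0.001, 1.746, -0.768], 'tool_pos': [425.197, -190.441, 422.968], 'tcp_rot': [2.209, 1.565, 2.391], 'contact_force': [0.377, 1.016, 0.247], 'grip_width': 91.835}
```

View pics/top2.png

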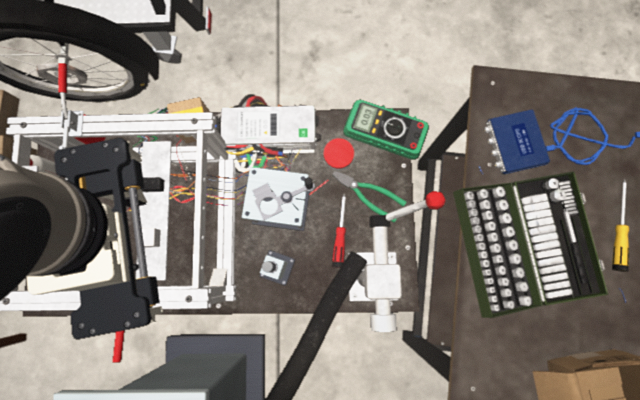

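View pics/scene2.png

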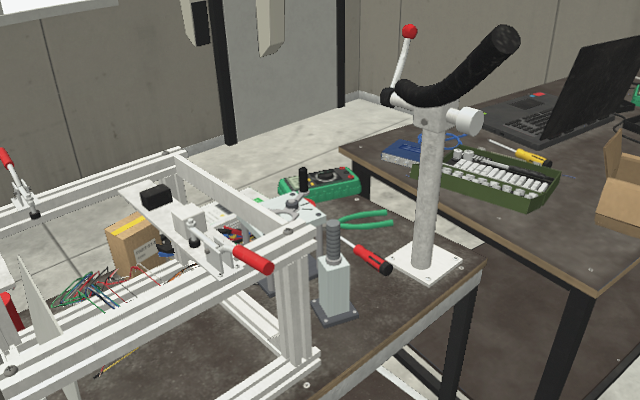

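```bash
python3 - <<'E'
from h import *
t=load("pics/top2.npz")
q1=-.586; e=np.array([np.cos(q1),np.sin(q1)]); n=np.array([-e[1],e[0]])
for u,v in [(10,180),(10,220),(10,260),(40,180),(40,220),(40,260),(70,220),(95,220),(20,275),(20,165),(90,150),(110,310),(135,220),(100,270)]:
    p=atz(t,u,v); print((u,v),p.round(),"r",round(p[:2]@e),"lat",round(p[:2]@n))
E
```

```text
(10, 180) [ 434. -263.  755.] r 507 lat 21
(10, 220) [ 415. -263.  752.] r 491 lat 11
(10, 260) [ 396. -255.  739.] r 471 lat 6
(40, 180) [ 453. -220.  669.] r 499 lat 67
(40, 220) [ 418. -259.  724.] r 492 lat 15
(40, 260) [ 399. -216.  655.] r 452 lat 41
(70, 220) [ 428. -230.  647.] r 484 lat 45
(95, 220) [ 433. -224.  600.] r 485 lat 53
(20, 275) [ 389. -251.  724.] r 462 lat 6
(20, 165) [581. 117. 219.] r 419 lat 419
(90, 150) [ 514. -177.  531.] r 526 lat 136
(110, 310) [ 355. -207.  530.] r 411 lat 24
(135, 220) [ 445. -216.  504.] r 490 lat 66
(100, 270) [ 393. -225.  588.] r 451 lat 30
```

```bash
python3 - <<'E'
from h import *
t=load("pics/top0.npz")
for u,v in [(435,200),(410,210),(392,216),(378,216),(380,240),(380,280)]: print((u,v),atz(t,u,v).round())
from plan import *
go([(490,-290,330,.18),(556,-383,235,.18)])
E
```

```text
(435, 200) [ 477. -555.  395.]
(410, 210) [ 473. -533.  336.]
(392, 216) [ 468. -512.  310.]
(378, 216) [ 469. -492.  303.]
(380, 240) [ 434. -494.  303.]
(380, 280) [ 376. -490.  313.]
jaw now 0.1817 down [-0.0041  0.0038 -1.    ] pos [ 425.2 -190.4  423. ]
(490, -290, 330, 0.18) t [  9.23 -11.     4.61] w [ 0.002 -0.003 -0.005]
(556, -383, 235, 0.18) t [ 18.67 -21.39   9.45] w [ 0.002 -0.003 -0.005]
```

```bash
python3 -m creep '[{"tx":2,"ty":-2.7,"tz":1.2,"wx":0.08,"wy":0,"wz":0,"gripper":-1},{"tx":4,"ty":-5.4,"tz":2.3,"wx":0.16,"wy":0,"wz":0,"gripper":-1},{"tx":6.5,"ty":-8.1,"tz":3.5,"wx":0.24,"wy":0,"wz":0,"gripper":-1},{"tx":9,"ty":-10.8,"tz":4.7,"wx":0.32,"wy":0,"wz":0,"gripper":-1},{"tx":11.5,"ty":-13.5,"tz":5.9,"wx":0.40,"wy":0,"wz":0,"gripper":-1},{"tx":14,"ty":-16.2,"tz":7,"wx":0.43,"wy":0,"wz":0,"gripper":-1},{"tx":16.4,"ty":-18.8,"tz":8.2,"wx":0.43,"wy":0,"wz":0,"gripper":-1},{"tx":18.6,"ty":-21.4,"tz":9.45,"wx":0.43,"wy":-0.003,"wz":-0.005,"gripper":-1}]'; python3 snap.py 3;python3 - <<'E'
from plan import *
go([(555.8,-382.7,200,-.25),(555.8,-382.7,142,-.25)])
E
```

```text
time: 4.27
tool_pos: [552.7, -384.0, 238.0]
tcp_rot: [-0.939, 1.567, -1.19]
contact_force: [0.0, -0.1, 0.2]
grip_width: 92.0
{'time': 4.367, 'joint_positions': [-0.721, 0.626, 1.041, -0.002, 1.48, -0.469], 'tool_pos': [551.822, -384.522, 232.219], 'tcp_rot': [3.031, 1.565, 2.779], 'contact_force': [-0.755, 0.646, -0.971], 'grip_width': 91.91}
jaw now -0.2518 down [-0.0056  0.0021 -1.    ] pos [ 551.8 -384.5  232.2]
(555.8, -382.7, 200, -0.25) t [3.22 0.27 0.36] w [-0.002 -0.006 -0.001]
(555.8, -382.7, 142, -0.25) t [9.02 0.27 0.39] w [-0.002 -0.006 -0.001]
```

View pics/top3.png

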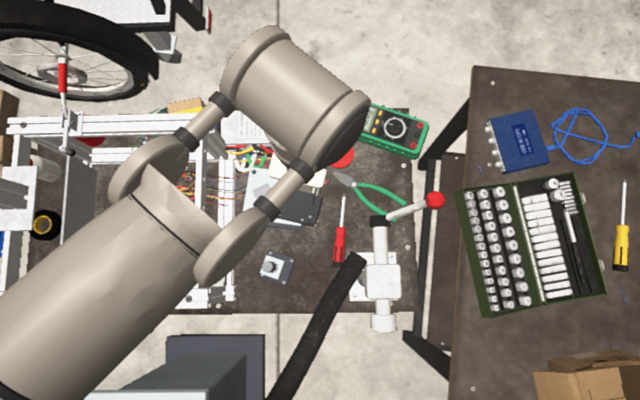

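View pics/scene3.png

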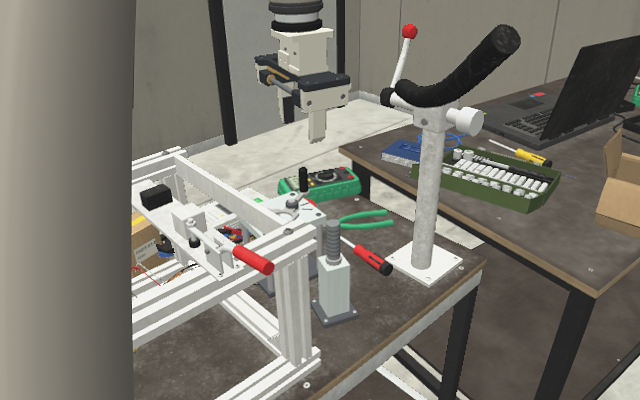

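```bash
python3 -m creep '[{"tx":2.5,"ty":0.2,"tz":0.4,"wx":0,"wy":-0.005,"wz":0,"gripper":-1},{"tx":5,"ty":0.2,"tz":0.4,"wx":0,"wy":-0.005,"wz":0,"gripper":-1},{"tx":7.5,"ty":0.2,"tz":0.4,"wx":0,"wy":-0.005,"wz":0,"gripper":-1},{"tx":9.2,"ty":0.2,"tz":0.4,"wx":0,"wy":-0.005,"wz":0,"gripper":-1},{"tx":9.2,"ty":0.2,"tz":0.4,"wx":0,"wy":-0.005,"wz":0,"gripper":-1}]'; python3 snap.py 4; cd pics; python3 -c "
import cv2,numpy as np
a=cv2.imread('scene4.png')[130:250,240:400];b=cv2.imread('top4.png')[130:250,220:380]
cv2.imwrite('b4.png',np.hstack([cv2.resize(a,(400,300)),cv2.resize(b,(400,300))]))"
```

```text
time: 4.78
tool_pos: [555.0, -381.0, 144.8]
tcp_rot: [-0.198, 1.568, -0.448]
contact_force: [-0.3, 1.2, 0.2]
grip_width: 91.9
{'time': 4.883, 'joint_positions': [-0.716, 0.675, 1.178, 0.001, 1.278, -0.466], 'tool_pos': [556.467, -382.952, 149.359], 'tcp_rot': [-0.406, 1.561, -0.657], 'contact_force': [0.441, -0.471, 1.05], 'grip_width': 91.967}
```

View pics/b4.png

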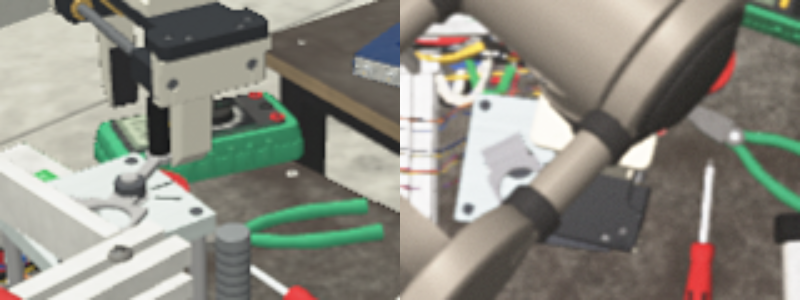

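```bash
for i in 1 2; do python3 -m creep '[{"tx":0,"ty":0,"tz":0,"wx":0,"wy":0,"wz":0,"gripper":-1},{"tx":0,"ty":0,"tz":0,"wx":0,"wy":0,"wz":0,"gripper":-1},{"tx":0,"ty":0,"tz":0,"wx":0,"wy":0,"wz":0,"gripper":-1}]';done
```

```text
time: 5.13
tool_pos: [556.3, -384.6, 150.5]
tcp_rot: [-0.436, 1.558, -0.689]
contact_force: [0.5, -0.2, -0.4]
grip_width: 91.7
time: 5.38
tool_pos: [555.7, -384.4, 149.0]
tcp_rot: [-0.433, 1.56, -0.686]
contact_force: [-0.7, -0.3, -0.1]
grip_width: 91.9
```

```bash
python3 -m creep '[{"tx":0.8,"ty":0,"tz":0,"wx":0,"wy":0.007,"wz":0,"gripper":-1},{"tx":0.8,"ty":0,"tz":0,"wx":0,"wy":0.007,"wz":0,"gripper":-1},{"tx":0.8,"ty":0,"tz":0,"wx":0,"wy":0.007,"wz":0,"gripper":0},{"tx":0.8,"ty":0,"tz":0,"wx":0,"wy":0.007,"wz":0,"gripper":0.3},{"tx":0.8,"ty":0,"tz":0,"wx":0,"wy":0.007,"wz":0,"gripper":0.3},{"tx":0.8,"ty":0,"tz":0,"wx":0,"wy":0.007,"wz":0,"gripper":0.3},{"tx":0.8,"ty":0,"tz":0,"wx":0,"wy":0.007,"wz":0,"gripper":0.3},{"tx":0.8,"ty":0,"tz":0,"wx":0,"wy":0.007,"wz":0,"gripper":0.3}]'
```

```text
time: 6.05
tool_pos: [555.8, -384.4, 140.8]
tcp_rot: [-1.093, 1.566, -1.346]
contact_force: [-0.4, 0.1, 1.0]
grip_width: 56.2
```

```bash
for g in 1; do python3 -m creep '[{"tx":0,"ty":0,"tz":0,"wx":0,"wy":0,"wz":0,"gripper":1},{"tx":0,"ty":0,"tz":0,"wx":0,"wy":0,"wz":0,"gripper":1},{"tx":0,"ty":0,"tz":0,"wx":0,"wy":0,"wz":0,"gripper":1},{"tx":0,"ty":0,"tz":0,"wx":0,"wy":0,"wz":0,"gripper":1},{"tx":0,"ty":0,"tz":0,"wx":0,"wy":0,"wz":0,"gripper":1},{"tx":0,"ty":0,"tz":0,"wx":0,"wy":0,"wz":0,"gripper":1},{"tx":0,"ty":0,"tz":0,"wx":0,"wy":0,"wz":0,"gripper":1},{"tx":0,"ty":0,"tz":0,"wx":0,"wy":0,"wz":0,"gripper":1}]';done; python3 snap.py 5; cd pics; python3 -c "
import cv2,numpy as np
a=cv2.imread('scene5.png')[130:250,240:400]
cv2.imwrite('b5.png',cv2.resize(a,(640,480)))"
```

```text
time: 6.72
tool_pos: [555.1, -383.5, 140.4]
tcp_rot: [-1.625, 1.568, -1.877]
contact_force: [-3.4, 5.0, 1.2]
grip_width: 15.3
{'time': 6.817, 'joint_positions': [-0.717, 0.687, 1.182, -0.003, 1.272, -0.463], 'tool_pos': [555.118, -383.513, 140.396], 'tcp_rot': [-1.645, 1.568, -1.898], 'contact_force': [-3.489, 4.556, 1.665], 'grip_width': 15.153}
```

View pics/b5.png

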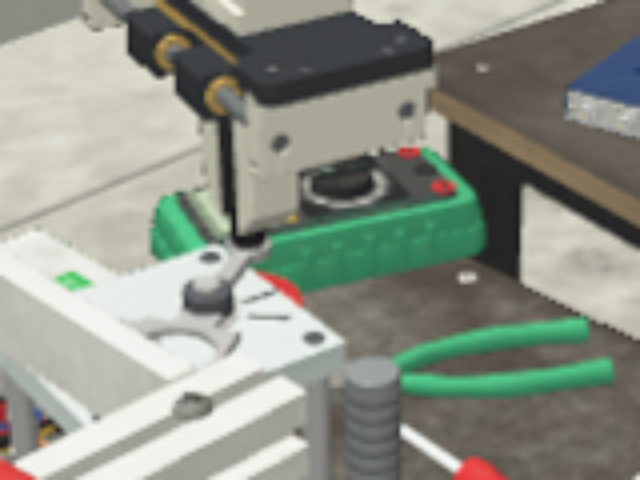

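```bash
python3 - <<'E'
from plan import *
h=np.array([531.9,-341.0]); o=get_obs(); p=o["tool_pos"]; a0=np.radians(29.0); a1=np.radians(-8.8)
k0=48*np.array([np.sin(a0),-np.cos(a0)])
t=[]
for k in range(1,9):
    a=a0+(a1-a0)*k/8; d=48*np.array([np.sin(a),-np.cos(a)])-k0
    t.append((p[0]+d[0],p[1]+d[1],p[2]))
go(np.round(t,1).tolist(),o)
E
```

```text
jaw now -0.2527 down [-9.0e-04 -2.7e-03 -1.0e+00] pos [ 555.1 -383.5  140.4]
[551.6, -385.3, 140.4] t [ 0.   -0.26 -0.3 ] w [0. 0. 0.]
[547.9, -386.8, 140.4] t [ 0.   -0.5  -0.62] w [0. 0. 0.]
[544.1, -387.9, 140.4] t [ 0.   -0.7  -0.96] w [0. 0. 0.]
[540.3, -388.8, 140.4] t [ 0.   -0.88 -1.3 ] w [0. 0. 0.]
[536.3, -389.3, 140.4] t [ 0.   -1.03 -1.68] w [0. 0. 0.]
[532.4, -389.5, 140.4] t [ 0.   -1.15 -2.05] w [0. 0. 0.]
[528.4, -389.4, 140.4] t [ 0.   -1.24 -2.44] w [0. 0. 0.]
[524.5, -389.0, 140.4] t [ 0.   -1.3  -2.83] w [0. 0. 0.]
```

```bash
python3 -m creep '[{"tx":0,"ty":-0.13,"tz":-0.15,"wx":0,"wy":0,"wz":0,"gripper":1},{"tx":0,"ty":-0.26,"tz":-0.3,"wx":0,"wy":0,"wz":0,"gripper":1},{"tx":0,"ty":-0.38,"tz":-0.46,"wx":0,"wy":0,"wz":0,"gripper":1},{"tx":0,"ty":-0.5,"tz":-0.62,"wx":0,"wy":0,"wz":0,"gripper":1},{"tx":0,"ty":-0.6,"tz":-0.79,"wx":0,"wy":0,"wz":0,"gripper":1},{"tx":0,"ty":-0.7,"tz":-0.96,"wx":0,"wy":0,"wz":0,"gripper":1},{"tx":0,"ty":-0.79,"tz":-1.13,"wx":0,"wy":0,"wz":0,"gripper":1},{"tx":0,"ty":-0.88,"tz":-1.3,"wx":0,"wy":0,"wz":0,"gripper":1}]'; python3 -m creep '[{"tx":0,"ty":-0.08,"tz":-0.19,"wx":0,"wy":0,"wz":0,"gripper":1},{"tx":0,"ty":-0.15,"tz":-0.38,"wx":0,"wy":0,"wz":0,"gripper":1},{"tx":0,"ty":-0.21,"tz":-0.57,"wx":0,"wy":0,"wz":0,"gripper":1},{"tx":0,"ty":-0.27,"tz":-0.75,"wx":0,"wy":0,"wz":0,"gripper":1},{"tx":0,"ty":-0.32,"tz":-0.95,"wx":0,"wy":0,"wz":0,"gripper":1},{"tx":0,"ty":-0.36,"tz":-1.14,"wx":0,"wy":0,"wz":0,"gripper":1},{"tx":0,"ty":-0.39,"tz":-1.34,"wx":0,"wy":0,"wz":0,"gripper":1},{"tx":0,"ty":-0.42,"tz":-1.53,"wx":0,"wy":0,"wz":0,"gripper":1}]';python3 -m creep '[{"tx":0,"ty":0,"tz":0,"wx":0,"wy":0,"wz":0,"gripper":1},{"tx":0,"ty":0,"tz":0,"wx":0,"wy":0,"wz":0,"gripper":1},{"tx":0,"ty":0,"tz":0,"wx":0,"wy":0,"wz":0,"gripper":1}]'; python3 snap.py 6; cd pics; python3 -c "
import cv2,numpy as np
a=cv2.imread('scene6.png')[130:250,240:400]
cv2.imwrite('b6.png',cv2.resize(a,(640,480)))"
```

```text
time: 7.48
tool_pos: [542.9, -389.7, 140.5]
tcp_rot: [-0.568, 1.563, -0.821]
contact_force: [6.9, -0.1, -4.5]
grip_width: 15.2
time: 8.15
tool_pos: [526.9, -393.1, 140.6]
tcp_rot: [-0.805, 1.558, -1.059]
contact_force: [6.5, -12.0, -8.2]
grip_width: 15.1
time: 8.4
tool_pos: [526.5, -393.2, 140.6]
tcp_rot: [-0.857, 1.559, -1.111]
contact_force: [5.3, -10.3, -6.0]
grip_width: 15.3
{'time': 8.5, 'joint_positions': [-0.756, 0.648, 1.255, -0.004, 1.227, -0.5], 'tool_pos': [526.463, -393.152, 140.611], 'tcp_rot': [-0.863, 1.559, -1.118], 'contact_force': [5.428, -10.22, -6.926], 'grip_width': 15.228}
```

View pics/b6.png

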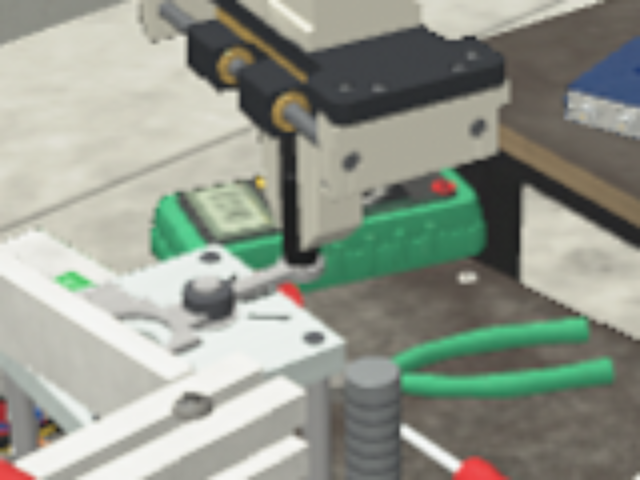

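```bash
python3 -m creep '[{"tx":0,"ty":0.1,"tz":-0.1,"wx":0,"wy":0,"wz":0,"gripper":1},{"tx":0,"ty":0.2,"tz":-0.2,"wx":0,"wy":0,"wz":0,"gripper":1},{"tx":0,"ty":0.3,"tz":-0.3,"wx":0,"wy":0,"wz":0,"gripper":1},{"tx":0,"ty":0.3,"tz":-0.3,"wx":0,"wy":0,"wz":0,"gripper":1},{"tx":0,"ty":0.3,"tz":-0.3,"wx":0,"wy":0,"wz":0,"gripper":1}]'; python3 -m creep '[{"tx":0,"ty":0,"tz":0,"wx":0,"wy":0,"wz":0,"gripper":-0.3},{"tx":0,"ty":0,"tz":0,"wx":0,"wy":0,"wz":0,"gripper":-0.3},{"tx":0,"ty":0,"tz":0,"wx":0,"wy":0,"wz":0,"gripper":-0.3},{"tx":0,"ty":0,"tz":0,"wx":0,"wy":0,"wz":0,"gripper":-0.3},{"tx":0,"ty":0,"tz":0,"wx":0,"wy":0,"wz":0,"gripper":-0.3},{"tx":0,"ty":0,"tz":0,"wx":0,"wy":0,"wz":0,"gripper":-0.3}]'
```

```text
time: 8.92
tool_pos: [523.6, -392.2, 140.8]
tcp_rot: [-1.001, 1.555, -1.257]
contact_force: [2.6, -16.6, -8.9]
grip_width: 15.0
time: 9.42
tool_pos: [523.1, -386.0, 140.8]
tcp_rot: [-1.096, 1.566, -1.349]
contact_force: [-0.6, -0.8, 0.1]
grip_width: 50.8
```

```bash
python3 - <<'E'
from plan import *
go([(522,-386,300,-.25),(405,-290,300,-.25),(401,-310,250,-.25)])
E
```

```text
jaw now -0.2526 down [ 0.001  -0.0045 -1.    ] pos [ 523.1 -386.   140.8]
(522, -386, 300, -0.25) t [-15.92  -0.1   -0.07] w [-0.003  0.002  0.004]
(405, -290, 300, -0.25) t [-15.98   6.27 -13.8 ] w [-0.003  0.002  0.004]
(401, -310, 250, -0.25) t [-10.97   4.26 -13.7 ] w [-0.003  0.002  0.004]
```

```bash
python3 -m creep '[{"tx":-2.5,"ty":0,"tz":0,"wx":0,"wy":0,"wz":0.004,"gripper":-0.5},{"tx":-6,"ty":0,"tz":0,"wx":0,"wy":0,"wz":0.004,"gripper":-1},{"tx":-10,"ty":0,"tz":0,"wx":0,"wy":0,"wz":0.004,"gripper":-1},{"tx":-13.5,"ty":1,"tz":-2.5,"wx":0,"wy":0,"wz":0.004,"gripper":-1},{"tx":-16,"ty":2.5,"tz":-5.5,"wx":0,"wy":0,"wz":0.004,"gripper":-1},{"tx":-16,"ty":4.2,"tz":-9,"wx":0,"wy":0,"wz":0.004,"gripper":-1},{"tx":-16,"ty":5.6,"tz":-12.2,"wx":0,"wy":0,"wz":0.004,"gripper":-1},{"tx":-16,"ty":6.2,"tz":-13.8,"wx":0,"wy":0,"wz":0.004,"gripper":-1}]'; python3 -m creep '[{"tx":0,"ty":0,"tz":0,"wx":0,"wy":0,"wz":0,"gripper":-1},{"tx":0,"ty":0,"tz":0,"wx":0,"wy":0,"wz":0,"gripper":-1},{"tx":0,"ty":0,"tz":0,"wx":0,"wy":0,"wz":0,"gripper":-1},{"tx":0,"ty":0,"tz":0,"wx":0,"wy":0,"wz":0,"gripper":-1}]'; python3 snap.py 7
```

```text
time: 10.08
tool_pos: [402.3, -288.3, 301.2]
tcp_rot: [-0.177, 1.568, -0.429]
contact_force: [0.2, 0.1, 0.6]
grip_width: 91.7
time: 10.42
tool_pos: [405.5, -291.6, 299.8]
tcp_rot: [-0.047, 1.569, -0.3]
contact_force: [-0.1, 0.0, 0.3]
grip_width: 91.3
{'time': 10.517, 'joint_positions': [-0.778, 0.245, 1.458, 0.001, 1.437, -0.525], 'tool_pos': [405.31, -291.467, 299.555], 'tcp_rot': [0.216, 1.569, -0.037], 'contact_force': [0.044, 0.017, 0.064], 'grip_width': 91.13}
```

View pics/top7.png

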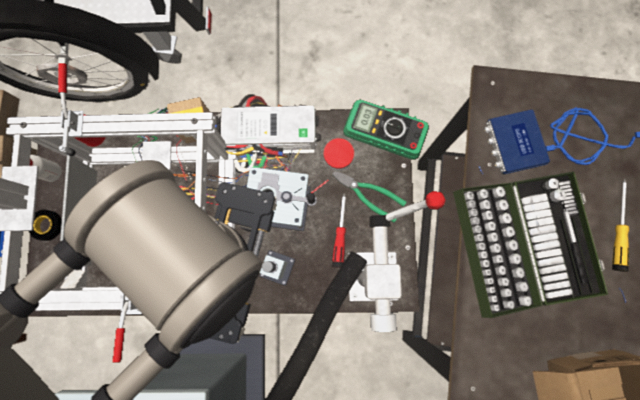

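View pics/scene7.png

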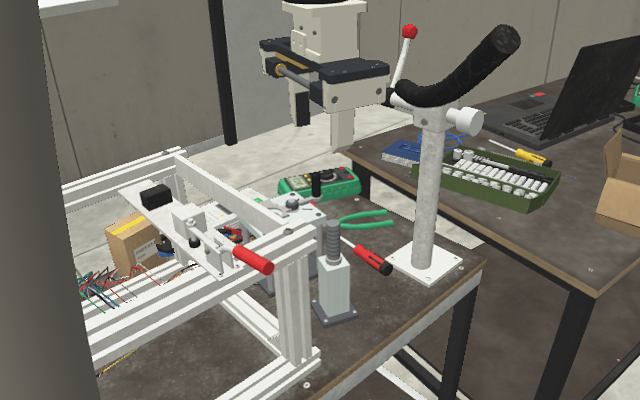

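```bash
cd pics; python3 -c "
import cv2,numpy as np
a=cv2.imread('scene7.png')[160:235,250:350];b=cv2.imread('top7.png')[160:235,235:335]
cv2.imwrite('b7.png',np.vstack([cv2.resize(a,(400,300),interpolation=2),cv2.resize(b,(400,300),interpolation=2)]))"
```

```text
(no output)
```

View pics/b7.png

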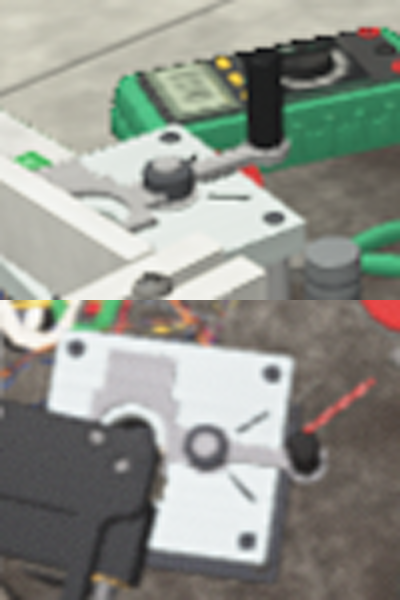

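```bash
python3 - <<'E'
from h import *
t=load("pics/top7.npz");s=load("pics/scene7.npz")
Z=lambda a:(235+(a[0]+.5)/4-.5,160+(a[1]+.5)/4-.5)
S=lambda a:(250+(a[0]+.5)/4-.5,160+(a[1]+.5)/4-.5)
h=onplane(t,*Z((207,143)),136); k=onplane(t,*Z((308,141)),172)
# knob mask centroid check
print("hub",h,"knob",k, np.hypot(*(k-h)[:2]), "ang",np.degrees(np.arctan2(-(k-h)[0],-(k-h)[1])))
print("foot",onplane(t,*Z((304,160)),128), proj(t,[524.6,-388.4,172]), proj(t,[524.6,-388.4,129]))
print(tri(t,Z((308,141)),s,S((265,54))), tri(t,Z((207,143)),s,S((169,168))))
for a in [(76,47),(272,73),(247,241)]: print("bolt",onplane(t,*Z(a),120).round(1))
for a in [(253,122),(243,188)]: print("marks",onplane(t,*Z(a),120).round(1))
print(Z((308,141)))
E
```

```text
hub [ 532.44970176 -340.94251401  136.        ] knob [ 526.15096932 -389.7242246   172.        ] 49.186678260672366 ang 7.357368077317534
foot [ 524.77199268 -386.28633253  128.        ] [310.90129019 195.73795681] [311.72154033 199.60794119]
(array([ 526.03575756, -390.09674763,  170.05142273]), np.float64(1.2493164242873172)) (array([ 532.47245996, -341.19723611,  132.80341397]), np.float64(1.5024208774741596))
bolt [ 583.8 -275.9  120. ]
bolt [ 569.  -371.1  120. ]
bolt [ 487.6 -358.4  120. ]
marks [ 545.1 -361.7  120. ]
marks [ 513.1 -356.7  120. ]
(311.625, 194.875)
```

```bash
python3 - <<'E'
from plan import *
go([(400.8,-310.9,240,-.25),(400.8,-310.9,129,-.25)])
E
```

```text
jaw now -0.2529 down [ 1.4e-03 -1.0e-04 -1.0e+00] pos [ 405.3 -291.5  299.6]
(400.8, -310.9, 240, -0.25) t [ 5.95 -2.    0.04] w [-0.003  0.001 -0.   ]
(400.8, -310.9, 129, -0.25) t [17.05 -2.    0.03] w [-0.003  0.001 -0.   ]
```

```bash
python3 -m creep '[{"tx":2,"ty":-1,"tz":0,"wx":0,"wy":0,"wz":0,"gripper":-1},{"tx":5,"ty":-2,"tz":0,"wx":0,"wy":0,"wz":0,"gripper":-1},{"tx":6,"ty":-2,"tz":0,"wx":0,"wy":0,"wz":0,"gripper":-1},{"tx":7,"ty":-2,"tz":0,"wx":0,"wy":0,"wz":0,"gripper":-1},{"tx":7,"ty":-2,"tz":0,"wx":0,"wy":0,"wz":0,"gripper":-1},{"tx":7,"ty":-2,"tz":0,"wx":0,"wy":0,"wz":0,"gripper":-1}]';python3 snap.py 8; cd pics; python3 -c "
import cv2,numpy as np
a=cv2.imread('scene8.png')[100:325,230:430]
cv2.imwrite('b8.png',cv2.resize(a,None,fx=2.6,fy=2.6))"
```

```text
time: 11.02
tool_pos: [400.0, -310.5, 229.6]
tcp_rot: [0.803, 1.57, 0.55]
contact_force: [0.2, -0.6, 0.0]
grip_width: 91.4
{'time': 11.117, 'joint_positions': [-0.812, 0.304, 1.569, 0.001, 1.267, -0.559], 'tool_pos': [400.325, -310.768, 230.72], 'tcp_rot': [-0.233, 1.568, -0.486], 'contact_force': [0.458, -0.166, 0.408], 'grip_width': 91.733}
```

View pics/b8.png

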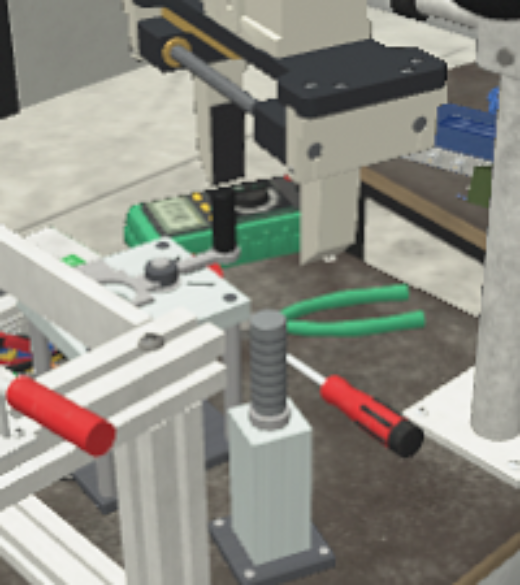

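```bash
python3 - <<'E'
from plan import *
go([(400.8,-310.9,129,-.25)])
E
```

```text
jaw now -0.2528 down [ 0.0026 -0.0014 -1.    ] pos [ 400.3 -310.8  230.7]
(400.8, -310.9, 129, -0.25) t [1.017e+01 1.000e-02 2.000e-02] w [-0.003  0.003  0.001]
```

```bash
python3 -m creep '[{"tx":2,"ty":0,"tz":0,"wx":0,"wy":0.002,"wz":0,"gripper":-1},{"tx":4.5,"ty":0,"tz":0,"wx":0,"wy":0.002,"wz":0,"gripper":-1},{"tx":7,"ty":0,"tz":0,"wx":0,"wy":0.002,"wz":0,"gripper":-1},{"tx":9,"ty":0,"tz":0,"wx":0,"wy":0.002,"wz":0,"gripper":-1},{"tx":10.1,"ty":0,"tz":0,"wx":0,"wy":0.002,"wz":0,"gripper":-1},{"tx":10.1,"ty":0,"tz":0,"wx":0,"wy":0.002,"wz":0,"gripper":-1},{"tx":10.1,"ty":0,"tz":0,"wx":0,"wy":0.002,"wz":0,"gripper":0},{"tx":10.1,"ty":0,"tz":0,"wx":0,"wy":0.002,"wz":0,"gripper":0}]'; python3 -m creep '[{"tx":0,"ty":0,"tz":0,"wx":0,"wy":0,"wz":0,"gripper":0.3},{"tx":0,"ty":0,"tz":0,"wx":0,"wy":0,"wz":0,"gripper":0.3},{"tx":0,"ty":0,"tz":0,"wx":0,"wy":0,"wz":0,"gripper":0.3},{"tx":0,"ty":0,"tz":0,"wx":0,"wy":0,"wz":0,"gripper":0.4},{"tx":0,"ty":0,"tz":0,"wx":0,"wy":0,"wz":0,"gripper":0.4}]'; python3 - <<'E'
from plan import *
go([(400.8,-310.9,129,-.25)]); print(get_obs()["grip_width"])
E
```

```text
time: 11.78
tool_pos: [400.8, -311.1, 130.5]
tcp_rot: [-0.607, 1.568, -0.86]
contact_force: [0.1, 0.2, -0.3]
grip_width: 82.9
time: 12.2
tool_pos: [400.1, -310.5, 129.4]
tcp_rot: [-0.743, 1.57, -0.996]
contact_force: [-0.0, 0.5, -0.5]
grip_width: 49.9
jaw now -0.253 down [ 3.e-04 -5.e-04 -1.e+00] pos [ 400.1 -310.5  129.4]
(400.8, -310.9, 129, -0.25) t [ 0.04 -0.02  0.08] w [-0.003  0.     0.   ]
49.867218608107954
```

```bash
python3 -m creep '[{"tx":0,"ty":0,"tz":0.05,"wx":0,"wy":0,"wz":0,"gripper":1},{"tx":0,"ty":0,"tz":0.05,"wx":0,"wy":0,"wz":0,"gripper":1},{"tx":0,"ty":0,"tz":0.05,"wx":0,"wy":0,"wz":0,"gripper":1},{"tx":0,"ty":0,"tz":0.05,"wx":0,"wy":0,"wz":0,"gripper":1},{"tx":0,"ty":0,"tz":0.05,"wx":0,"wy":0,"wz":0,"gripper":1},{"tx":0,"ty":0,"tz":0.05,"wx":0,"wy":0,"wz":0,"gripper":1},{"tx":0,"ty":0,"tz":0.05,"wx":0,"wy":0,"wz":0,"gripper":1},{"tx":0,"ty":0,"tz":0.05,"wx":0,"wy":0,"wz":0,"gripper":1}]'; python3 -m creep '[{"tx":0,"ty":0,"tz":0,"wx":0,"wy":0,"wz":0,"gripper":1},{"tx":0,"ty":0,"tz":0,"wx":0,"wy":0,"wz":0,"gripper":1}]';python3 snap.py 9; cd pics; python3 -c "
import cv2,numpy as np
a=cv2.imread('scene9.png')[130:325,230:430]
cv2.imwrite('b9.png',cv2.resize(a,None,fx=3,fy=3))"
```

```text
time: 12.87
tool_pos: [400.4, -310.5, 129.1]
tcp_rot: [-2.498, 1.571, -2.751]
contact_force: [0.7, 0.3, 0.5]
grip_width: 19.4
time: 13.03
tool_pos: [400.5, -310.5, 129.1]
tcp_rot: [-2.62, 1.571, -2.873]
contact_force: [0.4, -0.9, -0.9]
grip_width: 19.3
{'time': 13.133, 'joint_positions': [-0.811, 0.412, 1.713, -0.0, 1.016, -0.558], 'tool_pos': [400.478, -310.515, 129.1], 'tcp_rot': [-2.418, 1.571, -2.671], 'contact_force': [-0.189, 0.092, -0.53], 'grip_width': 19.392}
```

View pics/b9.png

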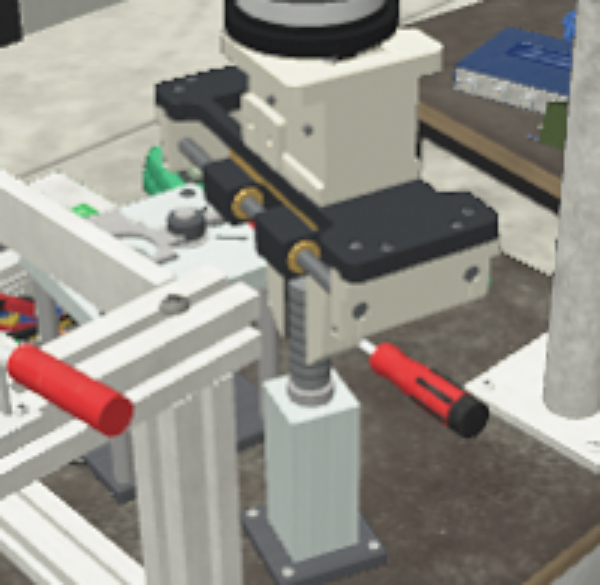

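```bash
python3 -m creep '[{"tx":-1,"ty":0,"tz":0,"wx":0,"wy":0,"wz":0,"gripper":1},{"tx":-2.5,"ty":0,"tz":0,"wx":0,"wy":0,"wz":0,"gripper":1},{"tx":-4.5,"ty":0,"tz":0,"wx":0,"wy":0,"wz":0,"gripper":1},{"tx":-7,"ty":0,"tz":0,"wx":0,"wy":0,"wz":0,"gripper":1},{"tx":-10,"ty":0,"tz":0,"wx":0,"wy":0,"wz":0,"gripper":1},{"tx":-13,"ty":0,"tz":0,"wx":0,"wy":0,"wz":0,"gripper":1},{"tx":-15,"ty":0,"tz":0,"wx":0,"wy":0,"wz":0,"gripper":1},{"tx":-16,"ty":0,"tz":0,"wx":0,"wy":0,"wz":0,"gripper":1}]'; python3 -m creep '[{"tx":0,"ty":0,"tz":0,"wx":0,"wy":0,"wz":0,"gripper":1},{"tx":0,"ty":0,"tz":0,"wx":0,"wy":0,"wz":0,"gripper":1},{"tx":0,"ty":0,"tz":0,"wx":0,"wy":0,"wz":0,"gripper":1},{"tx":0,"ty":0,"tz":0,"wx":0,"wy":0,"wz":0,"gripper":1}]';python3 snap.py 10; cd pics; python3 -c "
import cv2,numpy as np
a=cv2.imread('scene10.png')[80:280,230:430]
cv2.imwrite('b10.png',cv2.resize(a,None,fx=3,fy=3))"
```

```text
time: 13.8
tool_pos: [401.1, -311.1, 293.3]
tcp_rot: [-0.574, 1.565, -0.827]
contact_force: [0.8, -0.0, -1.5]
grip_width: 19.3
time: 14.13
tool_pos: [400.1, -310.1, 288.0]
tcp_rot: [2.638, 1.568, 2.385]
contact_force: [-0.1, -0.4, -1.5]
grip_width: 19.4
{'time': 14.233, 'joint_positions': [-0.811, 0.267, 1.46, -0.0, 1.417, -0.558], 'tool_pos': [400.226, -310.23, 288.193], 'tcp_rot': [2.641, 1.569, 2.388], 'contact_force': [-0.138, 0.2, -0.954], 'grip_width': 19.295}
```

View pics/b10.png

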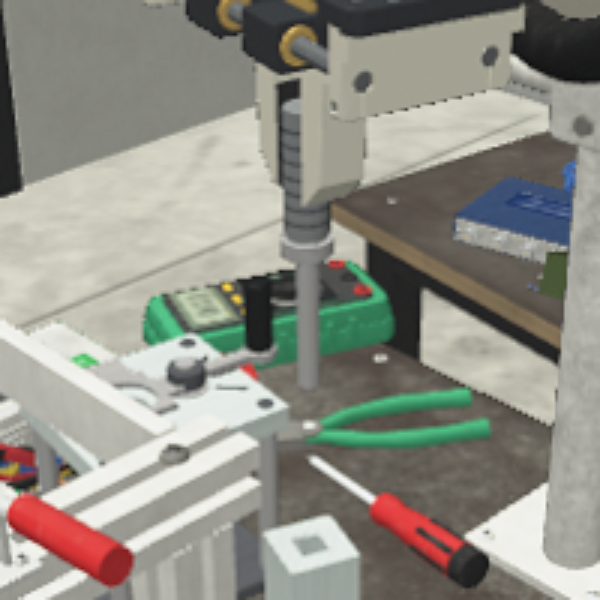

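View pics/top10.png

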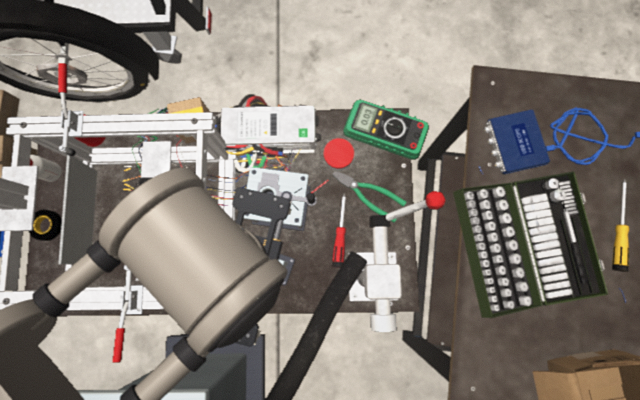

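```bash
cat > stem.py <<'E'
import sys
from h import *
s=load(sys.argv[1]); tcp=np.array(eval(sys.argv[2])); zs=eval(sys.argv[3])
# measured column of stem/grip at given heights: strongest opposite edges near the predicted axis
g=cv2.cvtColor(s["frame"],cv2.COLOR_RGB2GRAY).astype(float)
zc=s["z_map"]
f,M,o=cam(s)
for z in zs:
    u,v=proj(s,[tcp[0],tcp[1],z]); r=int(round(v)); depth=(M.T@(np.array([tcp[0],tcp[1],z])-o))[2]
    row=zc[r]; m=np.abs(row-depth)<25; x=[i for i in range(int(u)-15,int(u)+16) if m[i]]
    if not x: print(z,"none",u,v);continue
    c=(x[0]+x[-1])/2; print(z,"pred",u.round(1),v.round(1),"meas",c,"w",len(x),"dx mm",((c-u)*depth/f).round(2), row[x[len(x)//2]].round(0),depth.round(0))
E
python3 stem.py pics/scene10.npz "[400.2,-310.2]" "[255,250,245,240,235,230,225,220,215,210,205,200,195,192,190,188,186,184]"
```

```text
255 pred 332.7 166.2 meas 331.0 w 15 dx mm -2.18 631.0 643.0
250 pred 332.7 169.6 meas 331.5 w 7 dx mm -1.58 640.0 646.0
245 pred 332.7 173.0 meas 331.5 w 8 dx mm -1.63 642.0 648.0
240 pred 332.8 176.3 meas 331.5 w 8 dx mm -1.69 644.0 651.0
235 pred 332.8 179.7 meas 331.5 w 8 dx mm -1.74 648.0 653.0
230 pred 332.8 183.0 meas 331.5 w 8 dx mm -1.8 649.0 656.0
225 pred 332.9 186.3 meas 332.0 w 7 dx mm -1.18 651.0 658.0
220 pred 332.9 189.5 meas 332.0 w 7 dx mm -1.23 654.0 661.0
215 pred 332.9 192.7 meas 332.0 w 7 dx mm -1.28 655.0 663.0
210 pred 333.0 195.9 meas 332.0 w 7 dx mm -1.33 660.0 666.0
205 pred 333.0 199.1 meas 332.0 w 7 dx mm -1.38 662.0 668.0
200 pred 333.0 202.3 meas 332.0 w 7 dx mm -1.43 665.0 671.0
195 pred 333.1 205.4 meas 332.0 w 7 dx mm -1.48 666.0 673.0
192 pred 333.1 207.3 meas 332.0 w 7 dx mm -1.51 669.0 675.0
190 pred 333.1 208.5 meas 332.0 w 5 dx mm -1.53 671.0 676.0
188 pred 333.1 209.8 meas 332.0 w 3 dx mm -1.55 671.0 677.0
186 none 333.1377890963609 211.0180537588905
184 none 333.15045091880125 212.24955701450756
```

```bash
python3 - <<'E'
from plan import *
go([(537.9,-303.0,288,-.25)])
E
```

```text
jaw now -0.253 down [-0.0014  0.0013 -1.    ] pos [ 400.2 -310.2  288.2]
(537.9, -303.0, 288, -0.25) t [ 0.    4.15 13.15] w [-0.003 -0.002 -0.001]
```

```bash
python3 -m creep '[{"tx":0,"ty":0.3,"tz":1,"wx":0,"wy":0,"wz":0,"gripper":1},{"tx":0,"ty":0.9,"tz":3,"wx":0,"wy":0,"wz":0,"gripper":1},{"tx":0,"ty":1.7,"tz":5.5,"wx":0,"wy":0,"wz":0,"gripper":1},{"tx":0,"ty":2.5,"tz":8,"wx":0,"wy":0,"wz":0,"gripper":1},{"tx":0,"ty":3.2,"tz":10.2,"wx":0,"wy":0,"wz":0,"gripper":1},{"tx":0,"ty":3.7,"tz":11.8,"wx":0,"wy":0,"wz":0,"gripper":1},{"tx":0,"ty":4,"tz":12.7,"wx":0,"wy":0,"wz":0,"gripper":1},{"tx":0,"ty":4.15,"tz":13.15,"wx":0,"wy":-0.002,"wz":0,"gripper":1}]'; python3 -m creep '[{"tx":0,"ty":0,"tz":0,"wx":0,"wy":0,"wz":0,"gripper":1},{"tx":0,"ty":0,"tz":0,"wx":0,"wy":0,"wz":0,"gripper":1},{"tx":0,"ty":0,"tz":0,"wx":0,"wy":0,"wz":0,"gripper":1},{"tx":0,"ty":0,"tz":0,"wx":0,"wy":0,"wz":0,"gripper":1},{"tx":0,"ty":0,"tz":0,"wx":0,"wy":0,"wz":0,"gripper":1},{"tx":0,"ty":0,"tz":0,"wx":0,"wy":0,"wz":0,"gripper":1}]';python3 snap.py 11; python3 - <<'E'
from plan import *
go([(537.9,-303.0,245,-.25)])
E
cd pics; python3 -c "
import cv2,numpy as np
a=cv2.imread('scene11.png')[100:240,240:380];b=cv2.imread('top11.png')[130:270,220:360]
cv2.imwrite('b11.png',np.hstack([cv2.resize(a,(400,400)),cv2.resize(b,(400,400))]))"
```

```text
time: 14.9
tool_pos: [540.1, -302.6, 287.9]
tcp_rot: [0.562, 1.57, 0.31]
contact_force: [0.3, -0.2, -0.8]
grip_width: 19.1
time: 15.4
tool_pos: [537.8, -303.4, 289.5]
tcp_rot: [-0.117, 1.568, -0.371]
contact_force: [-0.5, 0.1, -0.0]
grip_width: 19.4
{'time': 15.5, 'joint_positions': [-0.638, 0.483, 1.133, 0.001, 1.523, -0.384], 'tool_pos': [537.957, -303.399, 289.369], 'tcp_rot': [-0.112, 1.569, -0.366], 'contact_force': [0.03, -0.316, -0.392], 'grip_width': 19.145}
jaw now -0.2534 down [ 2.1e-03 -8.0e-04 -1.0e+00] pos [ 538.  -303.4  289.4]
(537.9, -303.0, 245, -0.25) t [ 4.44  0.04 -0.03] w [-0.003  0.002  0.   ]
```

View pics/b11.png

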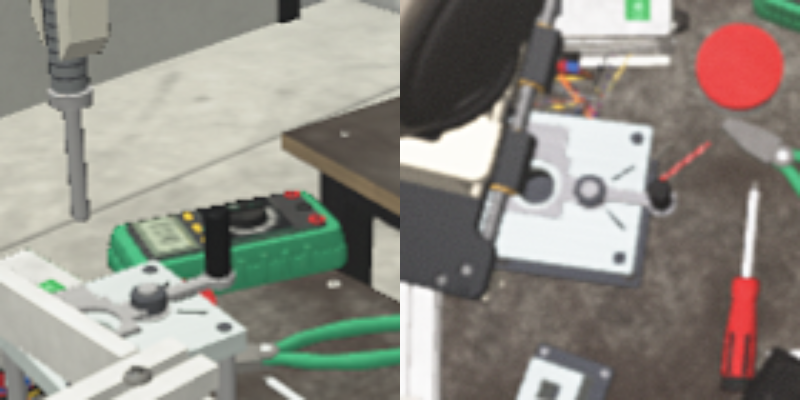

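```bash
python3 - <<'E'
from h import *
t=load("pics/top11.npz")
a=t["frame"][170:225,255:320,::-1]; cv2.imwrite("pics/c11.png",cv2.resize(a,None,fx=10,fy=10,interpolation=cv2.INTER_CUBIC))
for p in [(537.9,-303,120),(524.6,-388.4,172),(532.2,-341,136)]: print(proj(t,p))
E
```

```text
[267.43873199 194.38821825]
[310.90129019 195.73795681]
[286.40599018 195.50492256]
```

View pics/c11.png

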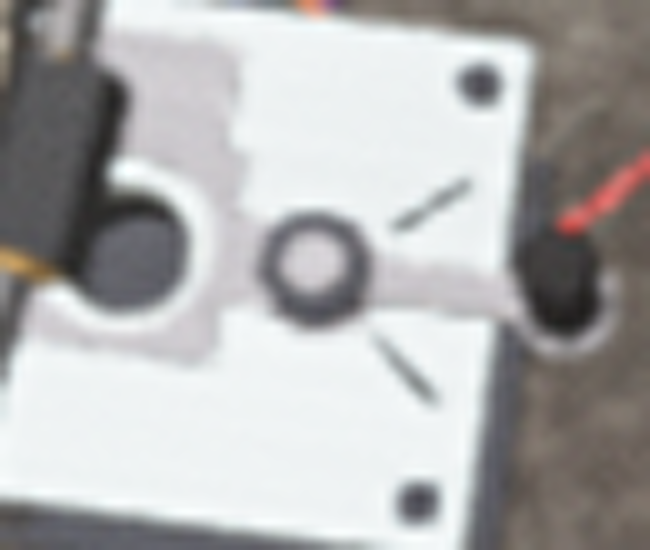

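```bash
python3 - <<'E'
from h import *
from scipy.optimize import least_squares
t=load("pics/top11.npz")
g=cv2.cvtColor(t["frame"],cv2.COLOR_RGB2GRAY)
big=cv2.resize(g[170:225,255:320],None,fx=10,fy=10,interpolation=cv2.INTER_CUBIC).astype(float)
def edge(c,rmin,rmax,lo,hi,sgn):
    pts=[]
    for a in np.radians(np.arange(lo,hi,4)):
        rr=np.arange(rmin,rmax,.5); x=c[0]+rr*np.cos(a); y=c[1]+rr*np.sin(a)
        pr=cv2.remap(big.astype(np.float32),x.astype(np.float32)[None],y.astype(np.float32)[None],1)[0]
        i=np.argmax(sgn*np.gradient(cv2.GaussianBlur(pr[None],(0,0),3)[0])); pts.append((x[i],y[i]))
    return np.array(pts)
def show(P,z,n,R=None):
    W=np.array([onplane(t,255+(x+.5)/10-.5,170+(y+.5)/10-.5,z)[:2] for x,y in P])
    if R is None: r=least_squares(lambda p:np.hypot(*(W-p[:2]).T)-p[2],[538,-303,13],loss="soft_l1")
    else: r=least_squares(lambda p:np.hypot(*(W-p[:2]).T)-R,[538,-303],loss="soft_l1")
    print(n,r.x.round(2),"rms",np.sqrt((r.fun**2).mean()).round(2))
P=edge((123,249),35,85,-70,100,1); show(P,120,"bore free"); show(P,120,"bore R13",13)
P=edge((123,249),72,110,-60,80,-1); show(P,123,"window free"); show(P,123,"window R17",17)
E
```

```text
bore free [ 537.4  -302.22   12.28] rms 0.34
bore R13 [ 537.66 -301.34] rms 0.44
window free [ 537.87 -302.75   17.18] rms 0.41
window R17 [ 537.83 -302.96] rms 0.41
```

```bash
python3 stem.py pics/scene11.npz "[537.9,-303.4]" "[256,250,240,230,220,210,200,195]"; python3 - <<'E'
from h import *
s=load("pics/scene11.npz")
f,M,o=cam(s); print("right axis",M[:,0].round(2))
# knob: columns by dark mask & depth ; hub top
for n,p in [("hub",(532.2,-341,136)),("knob",(524.9,-388.6,155)),("knob2",(524.9,-388.6,165))]:
    u,v=proj(s,p); d=(M.T@(np.array(p)-o))[2]; r=int(round(v))
    row=s["z_map"][r]; xs=[i for i in range(int(u)-12,int(u)+13) if abs(row[i]-d)<14]; print(n,u.round(1),v.round(1),xs[0],xs[-1],(xs[0]+xs[-1])/2,"dx",(((xs[0]+xs[-1])/2-u)*d/f).round(2),s["frame"][r,int(u)-9:int(u)+10].mean(-1).astype(int))
E
```

```text
256 pred 265.3 138.0 meas 264.0 w 9 dx mm -1.98 717.0 728.0
250 pred 265.6 141.7 meas 265.5 w 6 dx mm -0.2 726.0 731.0
240 pred 266.1 147.8 meas 266.0 w 7 dx mm -0.2 730.0 736.0
230 pred 266.6 153.8 meas 266.5 w 6 dx mm -0.2 734.0 741.0
220 pred 267.1 159.8 meas 267.0 w 7 dx mm -0.18 740.0 746.0
210 pred 267.6 165.7 meas 267.5 w 6 dx mm -0.16 747.0 751.0
200 pred 268.1 171.5 meas 268.0 w 7 dx mm -0.13 750.0 756.0
195 pred 268.3 174.4 meas 268.0 w 7 dx mm -0.5 752.0 759.0
right axis [-0.67 -0.74 -0.02]
hub 291.3 200.0 287 302 294.5 dx 5.19 [228 228 229 229 192 144 165 188 195 194 194 197 170 117 106 102 135 191
 205]
knob 315.5 181.6 311 319 315.0 dx -0.89 [123  96  75  78  85  63  26  31  31  32  31  30  30  25  30  42  57  72
  78]
knob2 315.4 176.3 311 319 315.0 dx -0.61 [166 126  76  84  72  39  33  34  38  40  38  33  31  27  37  52  54  53
  55]
```

```bash
python3 -m creep '[{"tx":0.6,"ty":0.07,"tz":0,"wx":0,"wy":0.001,"wz":0,"gripper":1},{"tx":1.4,"ty":0.07,"tz":0,"wx":0,"wy":0.001,"wz":0,"gripper":1},{"tx":2.2,"ty":0.07,"tz":0,"wx":0,"wy":0.001,"wz":0,"gripper":1},{"tx":3,"ty":0.07,"tz":0,"wx":0,"wy":0.001,"wz":0,"gripper":1},{"tx":3.7,"ty":0.07,"tz":0,"wx":0,"wy":0.001,"wz":0,"gripper":1},{"tx":4.3,"ty":0.07,"tz":0,"wx":0,"wy":0.001,"wz":0,"gripper":1},{"tx":4.5,"ty":0.07,"tz":0,"wx":0,"wy":0.001,"wz":0,"gripper":1},{"tx":4.5,"ty":0.07,"tz":0,"wx":0,"wy":0.001,"wz":0,"gripper":1}]'; python3 -m creep '[{"tx":0,"ty":0,"tz":0,"wx":0,"wy":0,"wz":0,"gripper":1},{"tx":0,"ty":0,"tz":0,"wx":0,"wy":0,"wz":0,"gripper":1},{"tx":0,"ty":0,"tz":0,"wx":0,"wy":0,"wz":0,"gripper":1},{"tx":0,"ty":0,"tz":0,"wx":0,"wy":0,"wz":0,"gripper":1}]';python3 snap.py 12; python3 - <<'E'
from plan import *
go([(537.7,-302.6,165,-.25)])
E
cd pics; python3 -c "
import cv2,numpy as np
a=cv2.imread('scene12.png')[130:240,230:340];b=cv2.imread('top12.png')[150:240,230:320]
cv2.imwrite('b12.png',np.hstack([cv2.resize(a,(400,400),interpolation=2),cv2.resize(b,(400,400),interpolation=2)]))"
```

```text
time: 16.17
tool_pos: [538.2, -302.5, 243.3]
tcp_rot: [2.235, 1.57, 1.982]
contact_force: [-1.1, 0.3, -0.2]
grip_width: 20.1
time: 16.5
tool_pos: [538.6, -302.7, 244.5]
tcp_rot: [-0.228, 1.569, -0.482]
contact_force: [0.3, -0.1, -0.7]
grip_width: 19.2
{'time': 16.6, 'joint_positions': [-0.636, 0.504, 1.22, 0.0, 1.417, -0.383], 'tool_pos': [538.52, -302.647, 244.382], 'tcp_rot': [-0.207, 1.569, -0.46], 'contact_force': [-0.386, 0.568, -0.437], 'grip_width': 19.212}
jaw now -0.253 down [ 1.3e-03 -6.0e-04 -1.0e+00] pos [ 538.5 -302.6  244.4]
(537.7, -302.6, 165, -0.25) t [ 7.94 -0.01 -0.09] w [-0.003  0.001  0.   ]
```

View pics/b12.png

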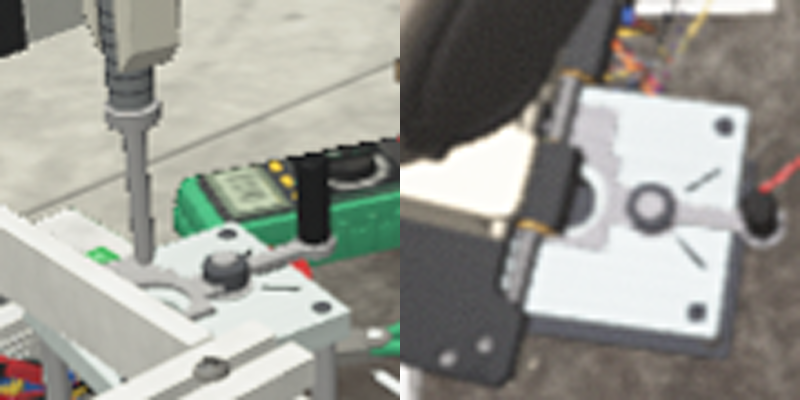

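```bash
python3 -m creep '[{"tx":0.4,"ty":0,"tz":-0.08,"wx":0,"wy":0.001,"wz":0,"gripper":1},{"tx":0.9,"ty":0,"tz":-0.08,"wx":0,"wy":0.001,"wz":0,"gripper":1},{"tx":1.4,"ty":0,"tz":-0.08,"wx":0,"wy":0.001,"wz":0,"gripper":1},{"tx":2,"ty":0,"tz":-0.08,"wx":0,"wy":0.001,"wz":0,"gripper":1},{"tx":2.6,"ty":0,"tz":-0.08,"wx":0,"wy":0.001,"wz":0,"gripper":1},{"tx":3.2,"ty":0,"tz":-0.08,"wx":0,"wy":0.001,"wz":0,"gripper":1},{"tx":3.7,"ty":0,"tz":-0.08,"wx":0,"wy":0.001,"wz":0,"gripper":1},{"tx":4,"ty":0,"tz":-0.08,"wx":0,"wy":0.001,"wz":0,"gripper":1}]'; python3 -m creep '[{"tx":0,"ty":0,"tz":0,"wx":0,"wy":0,"wz":0,"gripper":1},{"tx":0,"ty":0,"tz":0,"wx":0,"wy":0,"wz":0,"gripper":1},{"tx":0,"ty":0,"tz":0,"wx":0,"wy":0,"wz":0,"gripper":1},{"tx":0,"ty":0,"tz":0,"wx":0,"wy":0,"wz":0,"gripper":1}]'; python3 - <<'E'
from plan import *
go([(537.7,-302.6,165,-.25)])
E
```

```text
time: 17.27
tool_pos: [537.5, -302.2, 203.0]
tcp_rot: [2.842, 1.569, 2.589]
contact_force: [0.9, 0.1, -0.6]
grip_width: 19.3
time: 17.6
tool_pos: [537.9, -302.6, 204.6]
tcp_rot: [-0.499, 1.57, -0.752]
contact_force: [0.1, -0.4, -0.7]
grip_width: 19.4
jaw now -0.253 down [ 7.e-04 -6.e-04 -1.e+00] pos [ 537.9 -302.6  204.6]
(537.7, -302.6, 165, -0.25) t [ 3.96 -0.01 -0.02] w [-0.003  0.001  0.   ]
```

```bash
python3 -m creep '[{"tx":0.4,"ty":0,"tz":0,"wx":0,"wy":0,"wz":0,"gripper":1},{"tx":0.9,"ty":0,"tz":0,"wx":0,"wy":0,"wz":0,"gripper":1},{"tx":1.5,"ty":0,"tz":0,"wx":0,"wy":0,"wz":0,"gripper":1},{"tx":2.1,"ty":0,"tz":-0.02,"wx":0,"wy":0,"wz":0,"gripper":1},{"tx":2.7,"ty":0,"tz":-0.02,"wx":0,"wy":0,"wz":0,"gripper":1},{"tx":3.2,"ty":0,"tz":-0.02,"wx":0,"wy":0,"wz":0,"gripper":1},{"tx":3.5,"ty":0,"tz":-0.02,"wx":0,"wy":0,"wz":0,"gripper":1},{"tx":3.6,"ty":0,"tz":-0.02,"wx":0,"wy":0,"wz":0,"gripper":1}]'; python3 -m creep '[{"tx":0,"ty":0,"tz":0,"wx":0,"wy":0,"wz":0,"gripper":1},{"tx":0,"ty":0,"tz":0,"wx":0,"wy":0,"wz":0,"gripper":1},{"tx":0,"ty":0,"tz":0,"wx":0,"wy":0,"wz":0,"gripper":1},{"tx":0,"ty":0,"tz":0,"wx":0,"wy":0,"wz":0,"gripper":1},{"tx":0,"ty":0,"tz":0,"wx":0,"wy":0,"wz":0,"gripper":1},{"tx":0,"ty":0,"tz":0,"wx":0,"wy":0,"wz":0,"gripper":1}]';python3 snap.py 13; python3 - <<'E'
from plan import *
go([(537.7,-302.6,165,-.25)])
from h import *
s=load("pics/scene13.npz"); print("pred axis at collar underside 140,136; bore",[proj(s,(537.7,-302.6,z)).round(1).tolist() for z in(148,140,136,126)])
E
cd pics; python3 -c "
import cv2,numpy as np
a=cv2.imread('scene13.png')[150:230,240:320];b=cv2.imread('top13.png')[150:240,230:320]
cv2.imwrite('b13.png',np.hstack([cv2.resize(a,(400,400),interpolation=2),cv2.resize(b,(400,400),interpolation=2)]))"
```

```text
time: 18.27
tool_pos: [537.3, -302.2, 167.2]
tcp_rot: [2.844, 1.569, 2.591]
contact_force: [0.2, -0.4, -0.8]
grip_width: 19.6
time: 18.77
tool_pos: [537.6, -302.4, 168.3]
tcp_rot: [-0.687, 1.57, -0.94]
contact_force: [0.1, -0.4, -0.6]
grip_width: 19.7
{'time': 18.867, 'joint_positions': [-0.637, 0.557, 1.342, -0.0, 1.243, -0.384], 'tool_pos': [537.538, -302.374, 168.225], 'tcp_rot': [-1.047, 1.571, -1.3], 'contact_force': [-0.198, 0.443, -0.328], 'grip_width': 19.561}
jaw now -0.2529 down [ 1.e-04 -2.e-04 -1.e+00] pos [ 537.5 -302.4  168.2]
(537.7, -302.6, 165, -0.25) t [ 0.32 -0.02  0.02] w [-0.003  0.     0.   ]
pred axis at collar underside 140,136; bore [[270.2, 200.8], [270.6, 205.1], [270.7, 207.2], [271.2, 212.5]]
```

View pics/b13.png

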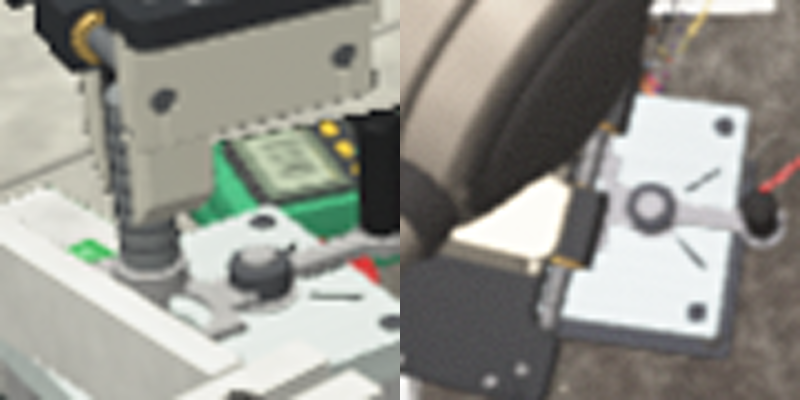

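```bash
python3 - <<'E'
from h import *
s=load("pics/scene13.npz")
for u in (268,270,272):
  for v in range(192,216):
    p=atz(s,u,v); print(u,v,p.round(1),"rad",np.hypot(p[0]-537.5,p[1]+302.4).round(1),s["frame"][v,u].tolist()) if u==270 or v in(205,208) else 0
E
```

```text
268 205 [ 530.5 -292.7  147.4] rad 11.9 [184, 181, 174]
268 208 [ 530.2 -292.   142.3] rad 12.7 [134, 134, 130]
270 192 [ 517.4 -289.4  177.5] rad 24.0 [113, 111, 101]
270 193 [ 520.3 -291.3  173.8] rad 20.5 [115, 113, 104]
270 194 [ 524.5 -294.1  169.2] rad 15.4 [110, 110, 105]
270 195 [ 529.5 -297.4  164. ] rad 9.4 [91, 94, 95]
270 196 [ 528.4 -296.5  163. ] rad 10.8 [79, 81, 83]
270 197 [ 527.1 -295.5  162.2] rad 12.5 [103, 106, 105]
270 198 [ 529.2 -296.7  159.1] rad 10.1 [103, 107, 105]
270 199 [ 530.3 -297.4  156.5] rad 8.7 [95, 98, 98]
270 200 [ 528.1 -295.7  156.3] rad 11.5 [84, 87, 87]
270 201 [ 528.3 -295.6  154.4] rad 11.4 [103, 107, 105]
270 202 [ 530.  -296.7  151.5] rad 9.5 [101, 105, 104]
270 203 [ 528.2 -295.2  151. ] rad 11.7 [97, 101, 101]
270 204 [ 530.4 -296.6  147.7] rad 9.2 [146, 147, 144]
270 205 [ 529.7 -296.   146.4] rad 10.1 [184, 183, 178]
270 206 [ 528.9 -295.2  145.2] rad 11.2 [126, 126, 123]
270 207 [ 529.1 -295.2  143.2] rad 11.0 [132, 131, 128]
270 208 [ 528.  -294.3  142.3] rad 12.6 [133, 132, 129]
270 209 [ 528.1 -294.2  140.4] rad 12.5 [121, 121, 117]
270 210 [ 534.3 -298.4  134.1] rad 5.1 [167, 167, 160]
270 211 [ 400.1 -204.7  231.6] rad 168.6 [237, 237, 230]
270 212 [ 398.1 -203.2  231.7] rad 171.1 [242, 242, 237]
270 213 [ 396.9 -202.3  231.2] rad 172.6 [241, 241, 237]
270 214 [ 394.5 -200.5  231.7] rad 175.6 [241, 242, 239]
270 215 [ 392.8 -199.2  231.6] rad 177.8 [241, 242, 239]
272 205 [ 525.3 -296.7  147.9] rad 13.4 [162, 161, 157]
272 208 [ 526.2 -296.9  142. ] rad 12.6 [126, 126, 123]
```

```bash
python3 -m creep '[{"tx":0.1,"ty":0,"tz":0,"wx":0,"wy":0,"wz":0,"gripper":1},{"tx":0.2,"ty":0,"tz":0.01,"wx":0,"wy":0,"wz":0,"gripper":1},{"tx":0.3,"ty":-0.01,"tz":0.01,"wx":0,"wy":0,"wz":0,"gripper":1},{"tx":0.3,"ty":-0.01,"tz":0.01,"wx":0,"wy":0,"wz":0,"gripper":1},{"tx":0.3,"ty":-0.01,"tz":0.01,"wx":0,"wy":0,"wz":0,"gripper":1},{"tx":0.3,"ty":-0.01,"tz":0.01,"wx":0,"wy":0,"wz":0,"gripper":1},{"tx":0.3,"ty":-0.01,"tz":0.01,"wx":0,"wy":0,"wz":0,"gripper":1},{"tx":0.3,"ty":-0.01,"tz":0.01,"wx":0,"wy":0,"wz":0,"gripper":1}]'; python3 -m creep '[{"tx":0,"ty":0,"tz":0,"wx":0,"wy":0,"wz":0,"gripper":1},{"tx":0,"ty":0,"tz":0,"wx":0,"wy":0,"wz":0,"gripper":1},{"tx":0,"ty":0,"tz":0,"wx":0,"wy":0,"wz":0,"gripper":1},{"tx":0,"ty":0,"tz":0,"wx":0,"wy":0,"wz":0,"gripper":1},{"tx":0,"ty":0,"tz":0,"wx":0,"wy":0,"wz":0,"gripper":1},{"tx":0,"ty":0,"tz":0,"wx":0,"wy":0,"wz":0,"gripper":1}]';python3 snap.py 14; python3 - <<'E'
from h import *
s=load("pics/scene14.npz")
for v in range(203,216): print(v,[atz(s,u,v).round(1).tolist() for u in(268,271,273)])
E
cd pics; python3 -c "
import cv2,numpy as np
a=cv2.imread('scene14.png')[150:230,240:320];b=cv2.imread('top14.png')[150:240,230:320]
cv2.imwrite('b14.png',np.hstack([cv2.resize(a,(400,400),interpolation=2),cv2.resize(b,(400,400),interpolation=2)]))"
```

```text
time: 19.53
tool_pos: [537.6, -302.5, 165.2]
tcp_rot: [-1.082, 1.571, -1.335]
contact_force: [0.0, 0.1, -1.4]
grip_width: 19.3
time: 20.03
tool_pos: [537.6, -302.5, 165.1]
tcp_rot: [-1.637, 1.571, -1.89]
contact_force: [0.2, 0.2, -0.9]
grip_width: 19.3
{'time': 20.133, 'joint_positions': [-0.637, 0.56, 1.346, -0.0, 1.236, -0.384], 'tool_pos': [537.619, -302.507, 165.142], 'tcp_rot': [-1.18, 1.571, -1.433], 'contact_force': [0.141, 0.14, -1.555], 'grip_width': 19.43}
203 [[530.7, -293.2, 150.8], [528.4, -297.3, 150.1], [528.0, -300.8, 148.7]]
204 [[533.3, -294.8, 147.2], [529.0, -297.5, 147.9], [526.8, -299.9, 147.8]]
205 [[532.4, -294.0, 146.1], [528.1, -296.8, 146.7], [527.6, -300.2, 145.5]]
206 [[534.4, -295.2, 142.9], [527.7, -296.3, 145.2], [528.5, -300.7, 143.1]]
207 [[530.9, -292.6, 143.6], [528.2, -296.5, 143.1], [526.0, -298.8, 143.1]]
208 [[529.5, -291.5, 142.8], [528.8, -296.8, 140.9], [526.4, -298.9, 141.0]]
209 [[531.0, -292.4, 140.0], [527.5, -295.7, 140.1], [526.1, -298.5, 139.5]]
210 [[403.9, -204.6, 231.4], [525.8, -294.4, 139.5], [525.0, -297.6, 138.5]]
211 [[400.8, -202.3, 232.3], [-19.1, 87.1, 541.7], [525.9, -298.1, 136.0]]
212 [[399.9, -201.5, 231.7], [397.4, -204.2, 231.6], [532.2, -302.4, 129.5]]
213 [[398.8, -200.6, 231.1], [395.9, -203.0, 231.4], [393.7, -204.4, 231.7]]
214 [[397.2, -199.4, 230.9], [394.1, -201.6, 231.4], [391.3, -202.6, 232.2]]
215 [[394.5, -197.5, 231.5], [391.4, -199.6, 232.0], [389.7, -201.3, 232.0]]
```

View pics/b14.png

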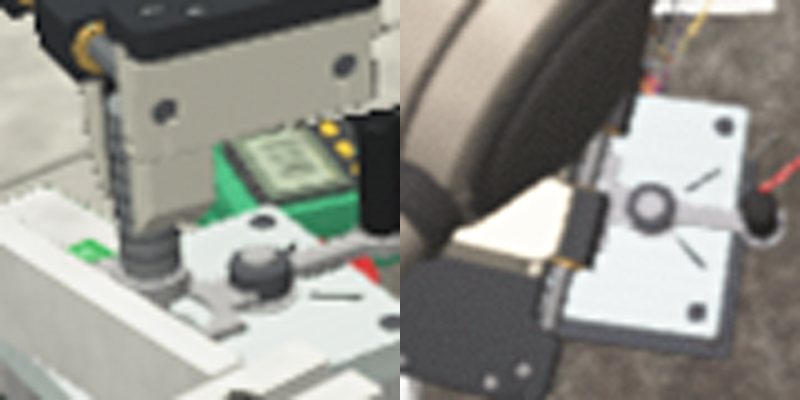

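Collar underside is at about 136 mm, with no contact force, the arm still, and the lever on its middle mark. I'm handing in.

```bash
python3 -c "
from plant import *
print(get_obs()['dq'].round(3)); print(close_job())"
```

```text
[ 0.001  0.001  0.001  0.     0.    -0.001]
the job is handed in; nothing more can be done
None
```

I turned the shutter lever to its middle mark, then took the probe from its rest and lowered it upright through the window and bore. I handed the job in at about 20 s of the 53 s, still holding the probe there.

- **Lever:** the two knob readings put it at about 7.4° and 9.3°, against 8.8° for the middle mark. The lever sat midway between the two outer marks. A circle fitted to the window matched my estimate of the bore centre to about 0.5 mm.
- **Centring:** the tool finished at (537.6, -302.5) mm. My estimates of the bore centre ranged over x 537.4–538.3 and y -301.3 to -303.5, so I expect an offset of about 1 mm.
- **Height:** from the tool height and the grip point, the collar underside is at about 136 mm, 1 cm above the shutter plate. Scene-camera depth readings in the final view were consistent with that.
- **Contact:** force readings stayed at noise level (about 1.5 N or less) all the way down, and the arm was still at hand-in.
- **Bystanders:** no move went near the tin, pliers or screwdriver, and the pictures show no sign that they moved.

**What disagreed or could not be checked:**
- With the probe held above the rest, the scene camera put its axis about 1.5 mm off the tool axis. Above the bore it read only about 0.2 mm, both within the 2 mm calibration. I made no correction for it.
- One circle fit, with the bore radius fixed at 13 mm, put the centre about 1 mm further along y than the others.
- The inside of the bore could not be seen in the final views.

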